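Lay the sealed sample jars in a chocked row

TASK

Flip the toggle clamp of the seal-check fixture open and only then take out the jar it holds; lay that jar and every jar from the grooved rack on their sides on the grey mat, side by side and touching in one straight row, each lying across the mat, with one chock pushed up against each end of the row so that it cannot roll apart. Jars and chocks must lie wholly on the mat; finally swing the empty clamp shut again, and do not disturb the reagent bottle, the tip box or the tube rack.

Things in the scene. Friction and masses are not known exactly. Their poses are not given: they have to be found in the camera images.
- mat: thin grey silicone mat fixed on the bench, 110 mm (its x) by 330 mm (its y), 3 mm thick; origin at the centre of its underside. The row runs along its long side (y); each jar and chock lies with its own x parallel to the mat's x (either way round). A row of 5 jars and 2 chocks is 276 mm long.
- rack: blue grooved rack fixed on the bench, origin at the centre of its underside: 50 mm (x) by 216 mm (y), base 6 mm thick, five ribs 10 mm high, 8 wide. Four troughs, open at both ends, at y = -75, -25, 25, 75 mm; a jar lies in a trough along the rack's x, its axis 26 mm above the bench, its ends 4 mm beyond the rack.
- fixture: seal-check fixture fixed on the bench; origin on the bench under its cradle's middle. Cradle 40 mm (x) by 50 mm (y) with low rails holds a jar along the fixture's x, its ends 6 mm beyond the base plate (46 mm wide, 10 thick, y -40 to 110 mm). Clamp pivot parallel to x at y = +75, z = 70 mm, between cheeks 32 mm wide overall, 82 mm high.
- seat (a point): point on the fixture 38 mm above the bench, where the centre of the clamped jar lies
- clamp (a joint): toggle clamp, rad: 0 = shut (arm level over the jar, handle upright), 1.9 = fully open (handle swung down to the fixture's +y, slightly below level; arm up, leaning back). Arm and handle are one rigid angle piece. Over-centre: below about 0.8 rad it falls shut, above that it falls open by itself. Under 3 N pushed sideways on the grip turns it.
- clamp_grip (a point): on the handle's axis, 85 mm from the pivot, 155 mm above the bench when shut. The handle stands straight up from the pivot when shut; black grip 18 mm in diameter, from 45 to 125 mm from the pivot (top 195 mm above the bench)
- clamp_pad (a point): underside of the rubber pad near the end of the clamp's arm, 75 mm from the pivot; just touches the jar's top when shut. The arm is 14 mm wide, 10 mm thick and reaches 84 mm from the pivot, to the fixture's -y when shut
- jar0: closed sample jar in the fixture: cylinder 58 mm long along its x, body 40 mm in diameter and 44 mm long, blue cap 36 mm in diameter and 14 mm long at its +x end, 50 to 110 g; origin on the axis at mid-length. Flat ends that can be gripped end to end. On the mat its axis is 23 mm above the bench; touched, it can roll a few cm.
- jar1: sample jar like jar0, lying in a trough of the rack (absent in some starts)
- jar2: sample jar like jar0, lying in a trough of the rack (absent in some starts)
- jar3: sample jar like jar0, lying in a trough of the rack (absent in some starts)
- jar4: sample jar like jar0, lying in a trough of the rack (absent in some starts)
- chock_a: loose black rubber chock: a symmetrical ridge bar 60 mm long (its x), 48 mm wide at the foot and 14 mm at the top (its y), 22 mm high, 180 g; origin at the centre of its underside. Either slope may face the row; the two are alike. Against a jar, the chock's origin is 34 mm from the jar's axis, horizontally, its toe under the jar's belly: slide it in and out level.
- chock_b: loose black rubber chock: a symmetrical ridge bar 60 mm long (its x), 48 mm wide at the foot and 14 mm at the top (its y), 22 mm high, 180 g; origin at the centre of its underside. Either slope may face the row; the two are alike. Against a jar, the chock's origin is 34 mm from the jar's axis, horizontally, its toe under the jar's belly: slide it in and out level.
- reagent: bystander: amber bottle standing on the bench, 64 mm in diameter, 125 mm high; origin at the centre of its underside
- tipbox: bystander: green and yellow pipette-tip box, 85 x 122 x 64 mm high; origin at the centre of its underside
- tuberack: bystander: blue tube rack, 70 x 150 x 67 mm high; origin at the centre of its underside
Mind the look-alikes: they are no part of the job. What is shaped like the chock_a but red or yellow is not meant.

How it is judged (in metres and radians):
On the way:
1. the clamp is flipped open while its jar still lies in the cradle (value of joint clamp above 1.5 rad and distance between jar0 and seat below 0.01 m), for 0.2 s.
At the end, for the whole second after the job is handed in: All jars and chocks on the mat and still, within 0.2 rad of its x, 27 mm of its centre line, 145 mm (chocks 141) of its middle; jars on their sides, each with neighbours on both sides: jar axes under 47 mm apart, chock origin under 41 mm from a jar axis; clamp below 0.12 rad (x of jar0 in the frame of mat between -0.027 and 0.027 m and y of jar0 in the frame of mat between -0.145 and 0.145 m and z of jar0 in the frame of mat between 0.018 and 0.028 m and angle between the x axis of each of jar0, jar1, jar2, jar3, jar4, chock_a, chock_b and the x axis of mat, either way round below 0.2 rad and linear speed of each of jar0, jar1, jar2, jar3, jar4, chock_a, chock_b below 0.01 m/s and (horizontal distance between jar0 and jar2 below 0.047 m or horizontal distance between jar0 and jar3 below 0.047 m or horizontal distance between jar0 and jar4 below 0.047 m or horizontal distance between jar0 and chock_a below 0.041 m or horizontal distance between jar0 and chock_b below 0.041 m) and (horizontal distance between jar0 and jar1 below 0.047 m or horizontal distance between jar0 and jar3 below 0.047 m or horizontal distance between jar0 and jar4 below 0.047 m or horizontal distance between jar0 and chock_a below 0.041 m or horizontal distance between jar0 and chock_b below 0.041 m) and (horizontal distance between jar0 and jar1 below 0.047 m or horizontal distance between jar0 and jar2 below 0.047 m or horizontal distance between jar0 and jar4 below 0.047 m or horizontal distance between jar0 and chock_a below 0.041 m or horizontal distance between jar0 and chock_b below 0.041 m) and (horizontal distance between jar0 and jar1 below 0.047 m or horizontal distance between jar0 and jar2 below 0.047 m or horizontal distance between jar0 and jar3 below 0.047 m or horizontal distance between jar0 and chock_a below 0.041 m or horizontal distance between jar0 and chock_b below 0.041 m) and (horizontal distance between jar0 and jar1 below 0.047 m or horizontal distance between jar0 and jar2 below 0.047 m or horizontal distance between jar0 and jar3 below 0.047 m or horizontal distance between jar0 and jar4 below 0.047 m) and x of jar1 in the frame of mat between -0.027 and 0.027 m and y of jar1 in the frame of mat between -0.145 and 0.145 m and z of jar1 in the frame of mat between 0.018 and 0.028 m and (horizontal distance between jar1 and jar2 below 0.047 m or horizontal distance between jar1 and jar3 below 0.047 m or horizontal distance between jar1 and jar4 below 0.047 m or horizontal distance between jar1 and chock_a below 0.041 m or horizontal distance between jar1 and chock_b below 0.041 m) and (horizontal distance between jar1 and jar0 below 0.047 m or horizontal distance between jar1 and jar3 below 0.047 m or horizontal distance between jar1 and jar4 below 0.047 m or horizontal distance between jar1 and chock_a below 0.041 m or horizontal distance between jar1 and chock_b below 0.041 m) and (horizontal distance between jar1 and jar0 below 0.047 m or horizontal distance between jar1 and jar2 below 0.047 m or horizontal distance between jar1 and jar4 below 0.047 m or horizontal distance between jar1 and chock_a below 0.041 m or horizontal distance between jar1 and chock_b below 0.041 m) and (horizontal distance between jar1 and jar0 below 0.047 m or horizontal distance between jar1 and jar2 below 0.047 m or horizontal distance between jar1 and jar3 below 0.047 m or horizontal distance between jar1 and chock_a below 0.041 m or horizontal distance between jar1 and chock_b below 0.041 m) and (horizontal distance between jar1 and jar0 below 0.047 m or horizontal distance between jar1 and jar2 below 0.047 m or horizontal distance between jar1 and jar3 below 0.047 m or horizontal distance between jar1 and jar4 below 0.047 m) and x of jar2 in the frame of mat between -0.027 and 0.027 m and y of jar2 in the frame of mat between -0.145 and 0.145 m and z of jar2 in the frame of mat between 0.018 and 0.028 m and (horizontal distance between jar2 and jar1 below 0.047 m or horizontal distance between jar2 and jar3 below 0.047 m or horizontal distance between jar2 and jar4 below 0.047 m or horizontal distance between jar2 and chock_a below 0.041 m or horizontal distance between jar2 and chock_b below 0.041 m) and (horizontal distance between jar2 and jar0 below 0.047 m or horizontal distance between jar2 and jar3 below 0.047 m or horizontal distance between jar2 and jar4 below 0.047 m or horizontal distance between jar2 and chock_a below 0.041 m or horizontal distance between jar2 and chock_b below 0.041 m) and (horizontal distance between jar2 and jar0 below 0.047 m or horizontal distance between jar2 and jar1 below 0.047 m or horizontal distance between jar2 and jar4 below 0.047 m or horizontal distance between jar2 and chock_a below 0.041 m or horizontal distance between jar2 and chock_b below 0.041 m) and (horizontal distance between jar2 and jar0 below 0.047 m or horizontal distance between jar2 and jar1 below 0.047 m or horizontal distance between jar2 and jar3 below 0.047 m or horizontal distance between jar2 and chock_a below 0.041 m or horizontal distance between jar2 and chock_b below 0.041 m) and (horizontal distance between jar2 and jar0 below 0.047 m or horizontal distance between jar2 and jar1 below 0.047 m or horizontal distance between jar2 and jar3 below 0.047 m or horizontal distance between jar2 and jar4 below 0.047 m) and x of jar3 in the frame of mat between -0.027 and 0.027 m and y of jar3 in the frame of mat between -0.145 and 0.145 m and z of jar3 in the frame of mat between 0.018 and 0.028 m and (horizontal distance between jar3 and jar1 below 0.047 m or horizontal distance between jar3 and jar2 below 0.047 m or horizontal distance between jar3 and jar4 below 0.047 m or horizontal distance between jar3 and chock_a below 0.041 m or horizontal distance between jar3 and chock_b below 0.041 m) and (horizontal distance between jar3 and jar0 below 0.047 m or horizontal distance between jar3 and jar2 below 0.047 m or horizontal distance between jar3 and jar4 below 0.047 m or horizontal distance between jar3 and chock_a below 0.041 m or horizontal distance between jar3 and chock_b below 0.041 m) and (horizontal distance between jar3 and jar0 below 0.047 m or horizontal distance between jar3 and jar1 below 0.047 m or horizontal distance between jar3 and jar4 below 0.047 m or horizontal distance between jar3 and chock_a below 0.041 m or horizontal distance between jar3 and chock_b below 0.041 m) and (horizontal distance between jar3 and jar0 below 0.047 m or horizontal distance between jar3 and jar1 below 0.047 m or horizontal distance between jar3 and jar2 below 0.047 m or horizontal distance between jar3 and chock_a below 0.041 m or horizontal distance between jar3 and chock_b below 0.041 m) and (horizontal distance between jar3 and jar0 below 0.047 m or horizontal distance between jar3 and jar1 below 0.047 m or horizontal distance between jar3 and jar2 below 0.047 m or horizontal distance between jar3 and jar4 below 0.047 m) and x of jar4 in the frame of mat between -0.027 and 0.027 m and y of jar4 in the frame of mat between -0.145 and 0.145 m and z of jar4 in the frame of mat between 0.018 and 0.028 m and (horizontal distance between jar4 and jar1 below 0.047 m or horizontal distance between jar4 and jar2 below 0.047 m or horizontal distance between jar4 and jar3 below 0.047 m or horizontal distance between jar4 and chock_a below 0.041 m or horizontal distance between jar4 and chock_b below 0.041 m) and (horizontal distance between jar4 and jar0 below 0.047 m or horizontal distance between jar4 and jar2 below 0.047 m or horizontal distance between jar4 and jar3 below 0.047 m or horizontal distance between jar4 and chock_a below 0.041 m or horizontal distance between jar4 and chock_b below 0.041 m) and (horizontal distance between jar4 and jar0 below 0.047 m or horizontal distance between jar4 and jar1 below 0.047 m or horizontal distance between jar4 and jar3 below 0.047 m or horizontal distance between jar4 and chock_a below 0.041 m or horizontal distance between jar4 and chock_b below 0.041 m) and (horizontal distance between jar4 and jar0 below 0.047 m or horizontal distance between jar4 and jar1 below 0.047 m or horizontal distance between jar4 and jar2 below 0.047 m or horizontal distance between jar4 and chock_a below 0.041 m or horizontal distance between jar4 and chock_b below 0.041 m) and (horizontal distance between jar4 and jar0 below 0.047 m or horizontal distance between jar4 and jar1 below 0.047 m or horizontal distance between jar4 and jar2 below 0.047 m or horizontal distance between jar4 and jar3 below 0.047 m) and x of chock_a in the frame of mat between -0.027 and 0.027 m and y of chock_a in the frame of mat between -0.141 and 0.141 m and z of each of chock_a, chock_b in the frame of mat below 0.007 m and angle between each of chock_a, chock_b's own z axis and vertical below 0.12 rad and x of chock_b in the frame of mat between -0.027 and 0.027 m and y of chock_b in the frame of mat between -0.141 and 0.141 m and value of joint clamp below 0.12 rad); the robot touches nothing.
It fails at once if the jar is pulled out from under the clamp before it is flipped open (distance between jar0 and seat between 0.014 and 0.06 m and value of joint clamp below 0.7 rad).
It fails at once if a bystander (reagent bottle, tip box, tube rack) is moved by more than 2 cm (distance of any of tipbox, tuberack, reagent from where it was at the start of the episode above 0.02 m).
Of jar1, jar2, jar3, jar4 only 2 to 4 are there at a start; the rules pass over those that are not, and their reading is None.
At some moment in a run one of chock_a, chock_b may be knocked a few centimetres aside while the robot is not near it.
Once in a run the grip may slacken for a moment while it holds something.
It also fails if it takes over 210 s, if anything falls off the work surface, if the arm or the gripper's body presses on something with over 40 N, if the wrist force passes 120 N, or if a joint passes its speed limit or range.

ROBOT

A 6-joint arm with a two-finger parallel gripper is mounted at the origin on the work surface. World frame = base frame: x ahead of the robot, y to its left, z up, the work surface at z = 0. Lengths are in mm, angles in rad, forces in N, time in s.
With the tool pointing down it reaches from about 200 to 875 mm from the base axis. Payload 3.4 kg.
Tool frame: the origin (TCP) lies midway between the tips of the shut fingers; the grasp point (between the pads) lies 19 mm behind it (robot.hold_point_z is the distance from the TCP to the grasp point, in mm); y points along the fingers, z is the direction in which the jaws open and shut, and the axes are right-handed (so a half turn about y gives the same grasp; the last joint's range is limited). The gripper opens to 94 mm and grips with 3 to 60 N. Pads are 16 mm wide; open, the fingers measure 119 mm over their backs; the gripper's body (75 mm by 177 mm) begins 78 mm behind the grasp point.
Start: joints at [-1.225, 0.276, 1.505, -0, 1.361, -0.121], TCP at [258.773, -513.519, 205.493] pointing down, gripper open.
Joint ranges: [-2.89, 2.89], [-0.75, 2.08], [0.22, 2.7], [-1.18, 4.32], [0.11, 2.71], [-2.7, 2.7]. Speed limits (rad/s): [2.57, 2.57, 3.14, 3.14, 3.14, 3.14].

INTERFACE

Orientations are given as [roll, pitch, yaw] about the fixed x, y, z axes, in that order (R = Rz(yaw) Ry(pitch) Rx(roll)).
In Python, from bench import robot, optics, workorder gives the robot as it stands.
- The arm moves only by the shell command python3 -m inch 'ROWS' [FORCE]. ROWS is JSON, a list that holds one entry, the list of rows, each a list of 5 numbers: the shift along the tool's x, y, z in cm, then the turn about the tool's y in degrees, then the opening, from -1 (shut) to 1 (fully open). In form: [[[tx, ty, tz, roll, gripper], ...]]. A call has 1 to 20 rows; each row is the pose to reach, as a shift and turn from the pose commanded when the call began, along the tool's axes at that moment; what a row does not reach only later rows make up. A row lasts 1/10 s, in which the tool goes at most 50 mm and 8.59 degrees, less where a joint would pass 70% of its speed; a pose out of reach is approached as far as the arm can. A call with a gripper value outside its range is refused whole. The fingers move at their own pace and stop on an object; FORCE is the grip in N (left out, the last holds). Time passes only in rows, so rows that repeat a pose let the fingers close. It gives the time, the measured TCP pose, the force and the opening at its end, in the units of the state.
- robot.observe(): the state, without advancing time (a new reading comes with each control period).
- optics.grab_frame(name): name is "scene" or "top"; returns a dict with "img" (480x640x3 uint8, red, green, blue), "fx", "fy", "cx", "cy" (pixels), "k1" (the pictures are not rectified: a ray, as slopes to the right and down, at radius r is drawn at 1 + k1 r^2 times it, then the intrinsics apply), "R" (3x3) and "t" (3): a world point X has camera coordinates R X + t. Camera axes: x right, y down, z forward; pixel columns grow to the right and rows downward; lengths in mm; the calibration is good to about 2 mm. A picture is of the moment at which its call begins. There is no depth.
- workorder.finish_job(): hands the job in, once; it reports no verdict.
The state is a dict: "t": time; "joints": joint angles; "qd": joint speeds; "joint_torque": joint torques, N m; "ee_pos": TCP position; "eef_rot": TCP orientation; "force": force on the tool from outside, world axes, zero at the start; "wrist_torque": the same for the moment, N m; "finger_gap": finger opening in mm.
Only numpy, scipy, OpenCV 4.12 (cv2) and the standard library are available. Lean on these libraries where they do the work, as an engineer would, in place of code of your own. Each camera call takes 0.05 s, during which the arm holds its last target.

## Working session

There is one attempt and no reset: what is moved stays moved. The work goes in short steps, Python scripts to look and compute and a shell command to move; the robot and the scene stay as the last step left them, time stands still between calls to the robot, and variables do not carry over. Pictures are saved under pics/ and viewed, and the job is handed in when it is done.

```bash
ls; mkdir -p pics
python3 - <<'E'
from bench import robot, optics, workorder
import cv2
s=robot.observe()
for k,v in s.items(): print(k,v)
print(robot.hold_point_z)
for n in ("scene","top"):
    f=optics.grab_frame(n); cv2.imwrite(f"pics/{n}0.png",f["img"][:,:,::-1])
    print(n,{k:v for k,v in f.items() if k!="img"})
E
```

```text
pics
t 0.0
joints [-1.22500639e+00  2.76561082e-01  1.50610769e+00 -1.80376079e-05
  1.36070906e+00 -1.21004404e-01]
qd [ 0.00072764  0.00059375  0.00088195 -0.00076206 -0.00016795  0.0002639 ]
joint_torque [-3.50205819e-04 -4.04584372e+01 -2.37225991e+01  7.02220341e-02
  3.46054765e-02 -1.12566456e-04]
ee_pos [ 258.5574068  -512.95150513  204.63423422]
eef_rot [-1.57257058e+00  1.97981810e-04 -2.67479471e+00]
force [0.75323675 0.1091532  0.18673109]
wrist_torque [-0.03682636 -0.01144769 -0.00071764]
finger_gap 94.21020644301481
18.8
scene {'fx': 597.2650751471375, 'fy': 597.2650751471375, 'cx': 313.509333015768, 'cy': 245.29659763503483, 'k1': 0.026071267078451175, 'R': array([[-4.38855329e-01,  8.98557440e-01, -7.25212156e-04],
       [ 7.13006576e-01,  3.47740920e-01, -6.08849632e-01],
       [-5.46834181e-01, -2.67713987e-01, -7.93285320e-01]]), 't': array([ 289.72005523, -344.14677939, 1727.2538242 ])}
top {'fx': 585.2754829593102, 'fy': 585.2754829593102, 'cx': 318.0074631905926, 'cy': 244.99572017762162, 'k1': -0.1617289266091211, 'R': array([[ 0.01075198, -0.9998698 , -0.01203256],
       [-0.98476867, -0.00849972, -0.17366178],
       [ 0.17353689,  0.01371649, -0.98473184]]), 't': array([  -2.88515209,  605.37012976, 1642.27266532])}
```

View pics/scene0.png

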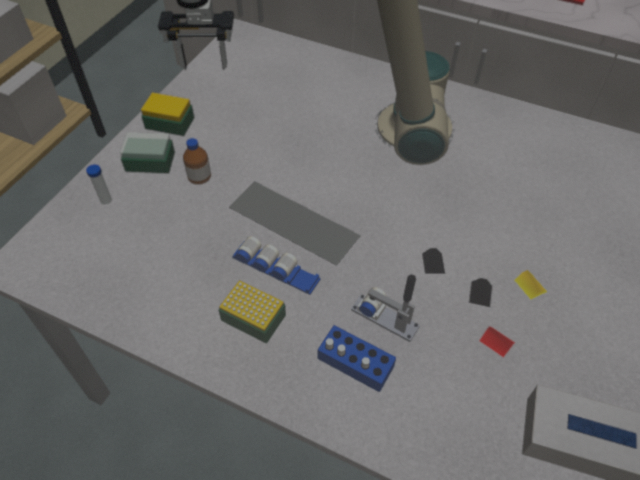

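View pics/top0.png

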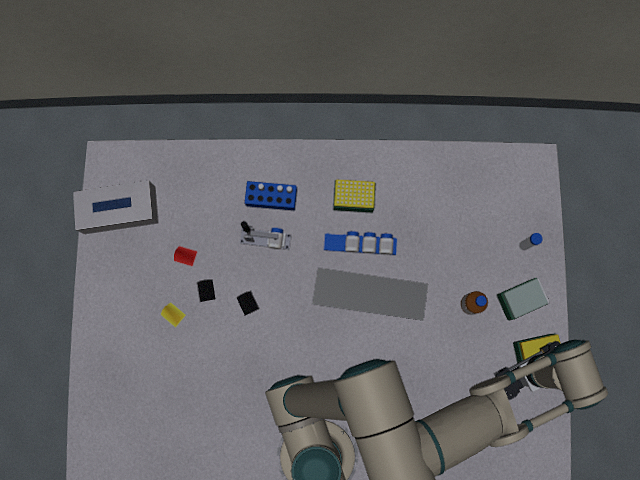

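The top view shows the black chocks at (206,290) and (248,302), with look-alikes in red at (185,256) and yellow at (173,314). The rack is at (360,243) with 3 jars, and its leftmost trough looks empty. The fixture is at (265,240), the mat at (370,293), and the bystanders at (270,195), (355,195) and (475,302). By the description, the two black ones are the chocks. Next I'll take close crops.

```bash
cat > h.py <<'E'
import numpy as np, cv2
from bench import robot, optics, workorder
def proj(f,X):
    X=np.atleast_2d(np.asarray(X,float)); c=X@f["R"].T+f["t"]; s=c[:,:2]/c[:,2:]
    r2=(s**2).sum(1,keepdims=True); s=s*(1+f["k1"]*r2)
    return s*[f["fx"],f["fy"]]+[f["cx"],f["cy"]]
def unproj(f,uv,z):
    uv=np.atleast_2d(np.asarray(uv,float)); d=(uv-[f["cx"],f["cy"]])/[f["fx"],f["fy"]]; s=d.copy()
    for _ in range(20): s=d/(1+f["k1"]*(s**2).sum(1,keepdims=True))
    ray=np.c_[s,np.ones(len(s))]@f["R"]; o=-f["R"].T@f["t"]
    k=(np.asarray(z,float)-o[2])/ray[:,2]; return o+ray*k[:,None]
def crop(f,x0,y0,w,h,k,name,draw=None):
    im=f["img"][:,:,::-1][y0:y0+h,x0:x0+w].copy()
    im=cv2.resize(im,None,fx=k,fy=k,interpolation=cv2.INTER_CUBIC)
    for pts,col in (draw or []):
        p=(np.asarray(pts)-[x0,y0]+0.5)*k-0.5
        cv2.polylines(im,[np.round(p).astype(int).reshape(-1,1,2)],False,col,1)
    cv2.imwrite(f"pics/{name}.png",im)
def fr(p,yaw,L):  # local->world
    c,s=np.cos(yaw),np.sin(yaw); R=np.array([[c,-s,0],[s,c,0],[0,0,1]])
    return np.asarray(L,float)@R.T+[p[0],p[1],0]
def rect(a,b,z,cx=0,cy=0): 
    return np.array([[-a,-b,z],[a,-b,z],[a,b,z],[-a,b,z],[-a,-b,z]])*1.+[cx,cy,0]
E
python3 - <<'E'
from h import *
f=optics.grab_frame("top")
crop(f,155,215,130,110,6,"t_left"); crop(f,300,220,140,105,5.7,"t_mid")
f=optics.grab_frame("scene")
crop(f,340,230,170,115,4.7,"s_left"); crop(f,220,170,150,130,4.6,"s_mid")
E
```

```text
(no output)
```

View pics/t_left.png

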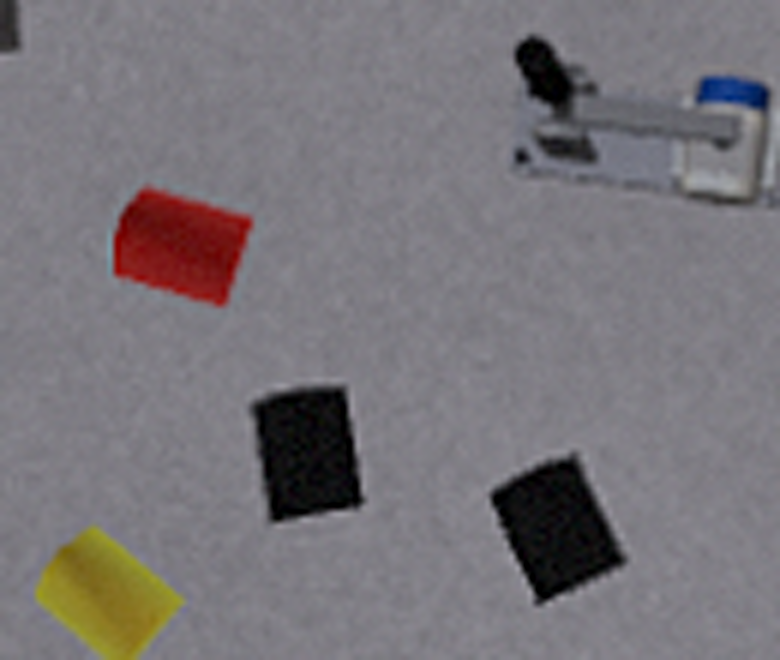

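View pics/t_mid.png

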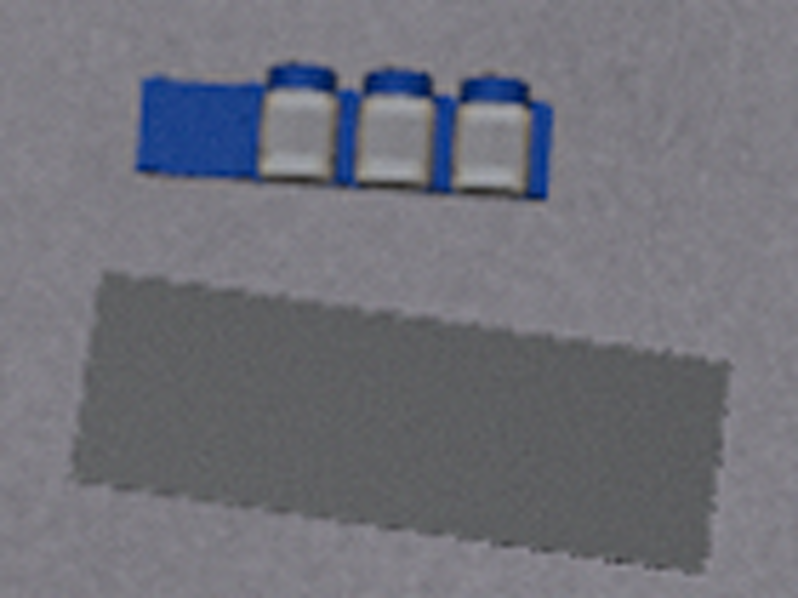

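View pics/s_left.png

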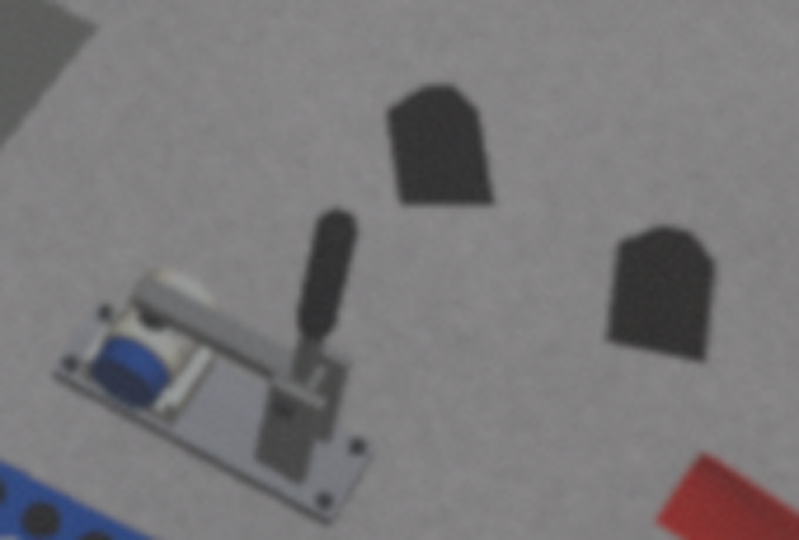

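View pics/s_mid.png

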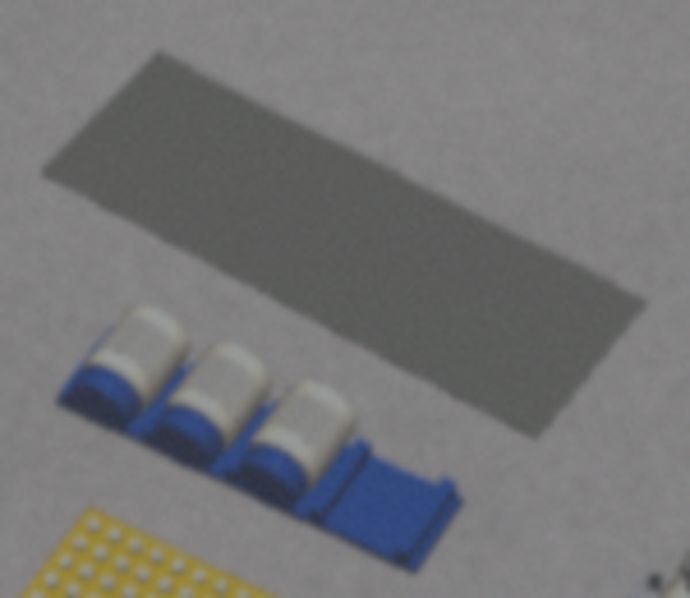

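```bash
cat > fit1.py <<'E'
from h import *
from scipy.optimize import least_squares
T=optics.grab_frame("top"); S=optics.grab_frame("scene")
def o(p,k,x0,y0): return (np.asarray(p,float)+.5)/k-.5+[x0,y0]
def fit(name,obs,p0):
    def pr(p): return np.concatenate([(proj(f,fr(p[:2],p[2],L))-uv).ravel() for f,uv,L in obs])
    r=least_squares(pr,p0,loss="soft_l1",x_scale=[10,10,.1]); print(name,np.round(r.x,3),"rms px",np.sqrt((r.fun**2).mean()).round(2)); return r.x
tm=lambda p:o(p,5.7,300,220); sm=lambda p:o(p,4.6,220,170); tl=lambda p:o(p,6,155,215); sl=lambda p:o(p,4.7,340,230)
# world +y is left in top; +x is up
mat=fit("mat",[(T,tm([(103,271),(732,363),(706,573),(73,483)]),[(55,165,3),(55,-165,3),(-55,-165,3),(-55,165,3)]),
 (S,sm([(43,173),(160,52),(648,301),(537,438)]),[(55,-165,3),(-55,-165,3),(-55,165,3),(55,165,3)])],[400,-100,-.1])
rack=fit("rack",[(T,tm([(143,76),(551,101),(547,199),(136,172)]),[(25,108,16),(25,-108,16),(-25,-108,10),(-25,108,10)]),
 (S,sm([(414,572),(462,497),(58,402)]),[(25,108,0),(-25,108,16),(25,-108,0)])],[550,-60,0])
fix=fit("fix",[(T,tl([(514,172),(533,46)]),[(-23,110,5),(0,75,193)]),
 (S,sl([(331,523),(373,455),(54,378),(340,216),(105,305)]),[(23,110,0),(-23,110,10),(23,-40,0),(0,75,193),(-23,-40,10)])],[550,120,0])
c1=fit("chock1",[(T,tl([(253,405),(345,387),(362,504),(270,521)]),[(30,24,0),(30,-24,0),(-30,-24,0),(-30,24,0)]),
 (S,sl([(607,340),(705,360),(714,265),(617,243)]),[(30,-24,0),(30,24,0),(-30,24,0),(-30,-24,0)])],[400,250,0])
c2=fit("chock2",[(T,tl([(492,495),(577,456),(624,563),(540,604)]),[(30,24,0),(30,-24,0),(-30,-24,0),(-30,24,0)]),
 (S,sl([(401,204),(494,204),(476,108),(388,112)]),[(30,-24,0),(30,24,0),(-30,24,0),(-30,-24,0)])],[400,150,.3])
W=(0,255,0);Y=(0,255,255)
def dr(f):
    D=[(proj(f,fr(mat,mat[2],rect(55,165,3))),Y),(proj(f,fr(rack,rack[2],rect(25,108,0))),Y),(proj(f,fr(rack,rack[2],rect(25,108,16))),W),
     (proj(f,fr(fix,fix[2],rect(23,75,10,0,35))),Y),(proj(f,fr(fix,fix[2],[(0,75,115),(0,75,195)])),W),(proj(f,fr(fix,fix[2],[(0,75,70),(0,-9,70)])),W)]
    for c in (c1,c2): D+=[(proj(f,fr(c,c[2],rect(30,24,0))),Y),(proj(f,fr(c,c[2],rect(30,7,22))),Y)]
    th=np.linspace(0,6.3,20)
    for F,ox,y,z in [(rack,0,-75,26),(rack,0,-25,26),(rack,0,25,26),(fix,0,0,38)]:
        for x,r in ((-29,20),(15,20),(29,18)): D.append((proj(f,fr(F,F[2],np.c_[0*th+x,y+r*np.cos(th),z+r*np.sin(th)])),(0,0,255)))
    return D
crop(T,155,215,130,110,6,"t_left_o",dr(T)); crop(T,300,220,140,105,5.7,"t_mid_o",dr(T))
crop(S,340,230,170,115,4.7,"s_left_o",dr(S)); crop(S,220,170,150,130,4.6,"s_mid_o",dr(S))
np.savez("poses.npz",mat=mat,rack=rack,fix=fix,c1=c1,c2=c2)
a=cv2.imread("pics/t_left_o.png");b=cv2.imread("pics/s_left_o.png")
E
python3 fit1.py
```

```text
mat [ 4.70228e+02 -1.50660e+02 -1.37000e-01] rms px 0.45
rack [ 6.17737e+02 -1.21235e+02 -6.30000e-02] rms px 0.75
fix [ 6.27781e+02  1.28467e+02 -1.21000e-01] rms px 1.13
chock1 [4.74960e+02 3.36254e+02 1.97000e-01] rms px 0.3
chock2 [439.251 210.241   0.462] rms px 0.38
```

View pics/t_left_o.png

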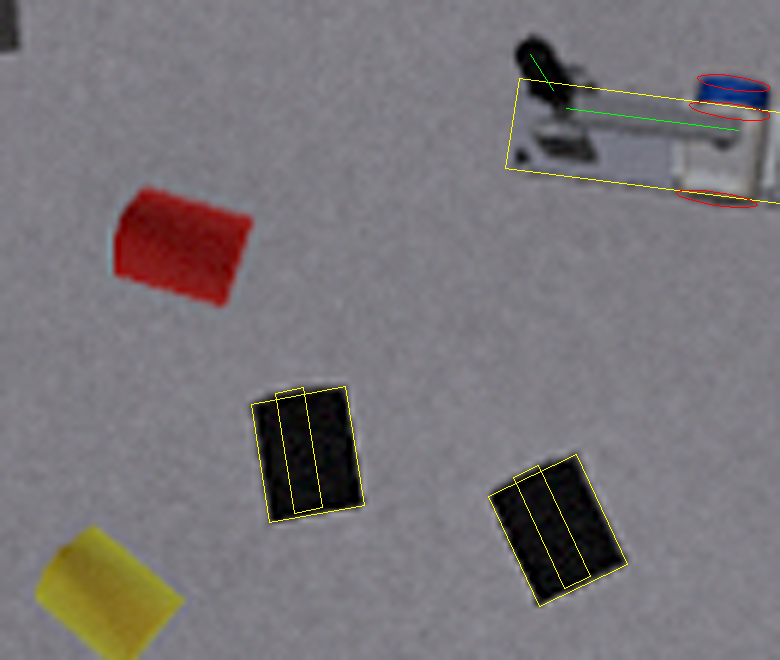

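View pics/s_left_o.png

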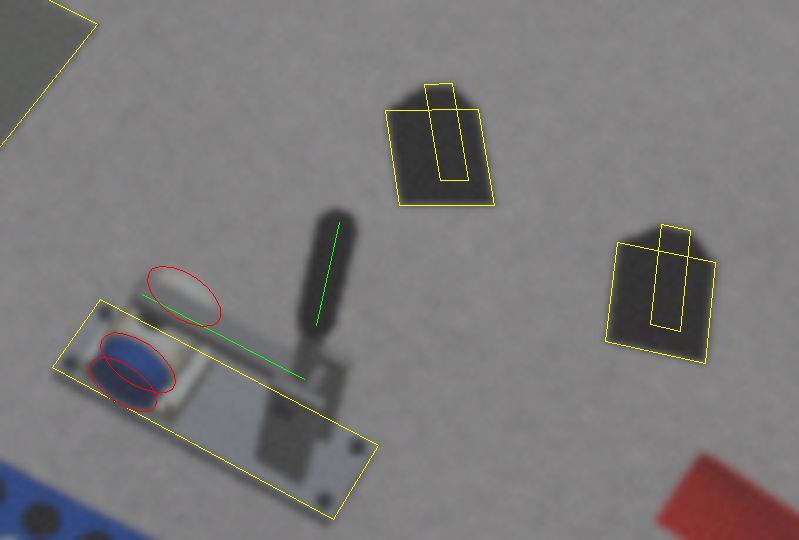

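View pics/t_mid_o.png

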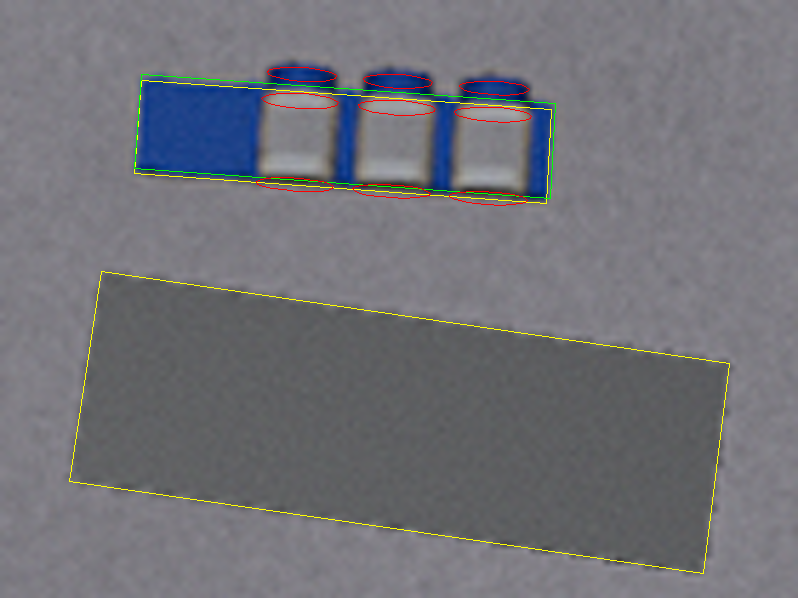

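View pics/s_mid_o.png

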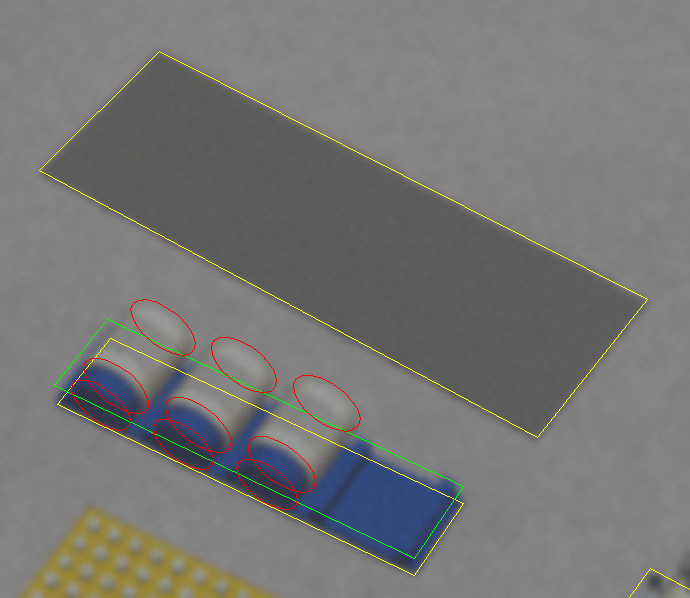

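The overlays confirm the mat, both chocks and the rack. The fixture fit is within about 2 mm at the jar and handle. In the top crop, the handle is at (540,65) and the jar in the cradle at (725,140). Now a helper that converts a target pose into row shifts.

```bash
cat > go.py <<'E'
# usage: go.py frame lx ly tcpz  -> shift (cm) tool x,y,z and roll deg; frame: mat rack fix c1 c2 or "w"
import sys
from h import *
def main(fn,lx,ly,z):
    P=np.load("poses.npz"); p=P[fn] if fn!="w" else np.zeros(3)
    s=robot.observe(); tgt=fr(p,p[2],[[lx,ly,z]])[0]
    ya=s["eef_rot"][2]; a=(p[2] if fn!="w" else P["fix"][2])-np.pi/2
    d=tgt-s["ee_pos"]; c,q=np.cos(ya),np.sin(ya)
    dy=(a-ya+np.pi/2)%np.pi-np.pi/2
    if abs(s["joints"][5]-dy)>2.6: print("WRIST LIMIT")
    print("t",round(s["t"],1),"ee",s["ee_pos"].round(1),"yaw",np.degrees(ya).round(1),"gap",round(s["finger_gap"],1),"F",s["force"].round(1))
    print("target",tgt.round(1),"row: [%.2f, %.2f, %.2f, %.1f]"%((c*d[0]+q*d[1])/10,-d[2]/10,(-q*d[0]+c*d[1])/10,-np.degrees(dy)))
main(sys.argv[1],*map(float,sys.argv[2:5]))
E
python3 go.py fix 0 30 230
python3 - <<'E'
from h import *
T=optics.grab_frame("top")
print(unproj(T,[(246,208),(296,209),(335,211),(375,212),(462,302)],0).round(0))
E
```

```text
t 0.3 ee [ 258.7 -513.3  205.2] yaw -153.3 gap 93.9 F [-0.6  0.1 -0.1]
target [631.4 158.2 230. ] row: [-63.50, -2.48, -43.20, -56.3]
[[ 727.  224.    0.]
 [ 725.   71.    0.]
 [ 719.  -46.    0.]
 [ 717. -167.    0.]
 [ 447. -425.    0.]]
```

```bash
python3 -m inch '[[[0,-12,0,0,-1],[0,-12,0,0,-1],[0,-12,0,0,-1],[-63.5,-12,-43.2,-56,-1],[-63.5,-12,-43.2,-56,-1],[-63.5,-12,-43.2,-56,-1],[-63.5,-12,-43.2,-56,-1],[-63.5,-12,-43.2,-56,-1],[-63.5,-12,-43.2,-56,-1],[-63.5,-12,-43.2,-56,-1],[-63.5,-12,-43.2,-56,-1],[-63.5,-12,-43.2,-56,-1],[-63.5,-12,-43.2,-56,-1],[-63.5,-12,-43.2,-56,-1],[-63.5,-12,-43.2,-56,-1],[-63.5,-12,-43.2,-56,-1],[-63.5,-12,-43.2,-56,-1],[-63.5,-12,-43.2,-56,-1],[-63.5,-12,-43.2,-56,-1],[-63.5,-12,-43.2,-56,-1]]]'; python3 go.py fix 0 35 140
```

```text
t: 2.35
ee_pos: [632.2, 160.7, 324.0]
eef_rot: [-1.572, 0.0, -1.694]
force: [0.5, -0.1, -1.0]
finger_gap: 0.5
t 2.4 ee [632.2 160.7 324. ] yaw -97.0 gap 0.5 F [ 0.5 -0.1 -1. ]
target [632.  163.2 140. ] row: [-0.25, 18.40, -0.05, -0.1]
```

```bash
python3 -m inch '[[[0,8,0,0,-1],[0,14,0,0,-1],[0,18.4,0,0,-1],[0,18.4,0,0,-1],[0,18.4,0,0,-1],[0,18.4,0,0,-1],[0,18.4,0,0,-1]]]'
python3 - <<'E'
from h import *
T=optics.grab_frame("top");S=optics.grab_frame("scene")
crop(T,215,190,100,75,6,"t1");crop(S,340,220,100,75,8,"s1")
E
```

```text
t: 3.05
ee_pos: [633.2, 157.6, 144.5]
eef_rot: [-1.566, 0.001, -1.698]
force: [0.2, 0.9, -0.1]
finger_gap: 0.6
```

View pics/s1.png

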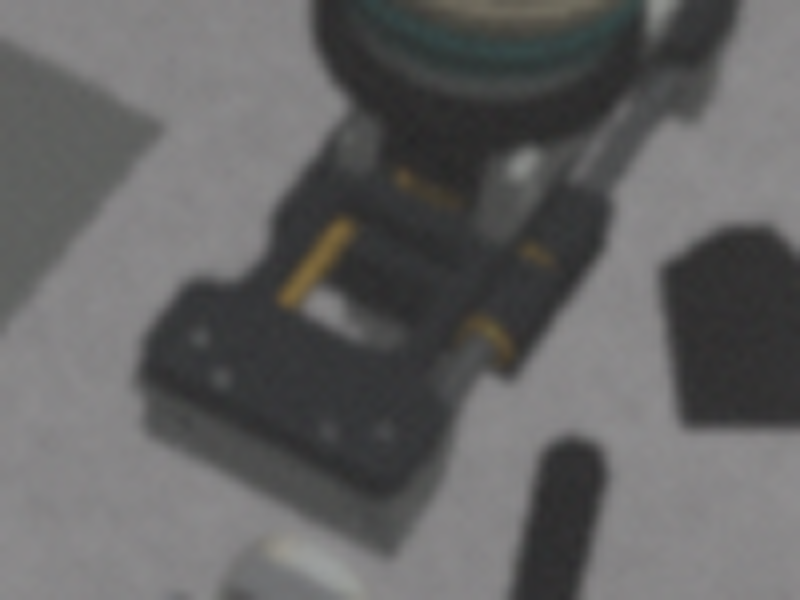

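View pics/t1.png

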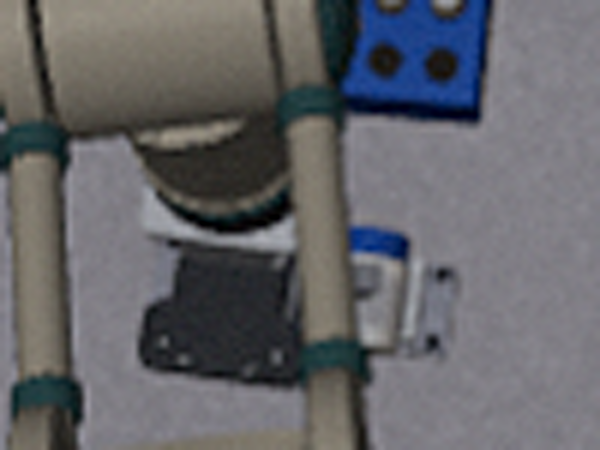

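```bash
python3 -m inch '[[[-1,0.4,0,0,-1],[-2,0.4,0,0,-1],[-3,0.4,0,0,-1],[-4,0.4,0,0,-1],[-5,0.6,0,0,-1],[-6,1,0,0,-1],[-7,1.4,0,0,-1],[-8,1.8,0,0,-1],[-9,2.2,0,0,-1],[-10,2.6,0,0,-1],[-11,2.8,0,0,-1],[-11.5,2.8,0,0,-1],[-11.5,2.8,0,0,-1],[-11.5,2.8,0,0,-1],[-11.5,2.8,0,0,-1]]]'; python3 go.py fix 0 35 140;  python3 - <<'E'
from h import *
T=optics.grab_frame("top");S=optics.grab_frame("scene")
crop(T,195,170,130,100,6,"t2");crop(S,320,220,130,100,6,"s2")
E
```

```text
t: 4.65
ee_pos: [646.0, 271.7, 113.7]
eef_rot: [-1.57, -0.0, -1.698]
force: [0.7, -0.2, 0.0]
finger_gap: 0.6
t 4.7 ee [646.  271.7 113.7] yaw -97.3 gap 0.6 F [ 0.7 -0.2  0. ]
target [632.  163.2 140. ] row: [10.94, -2.63, -0.02, -0.4]
```

View pics/s2.png

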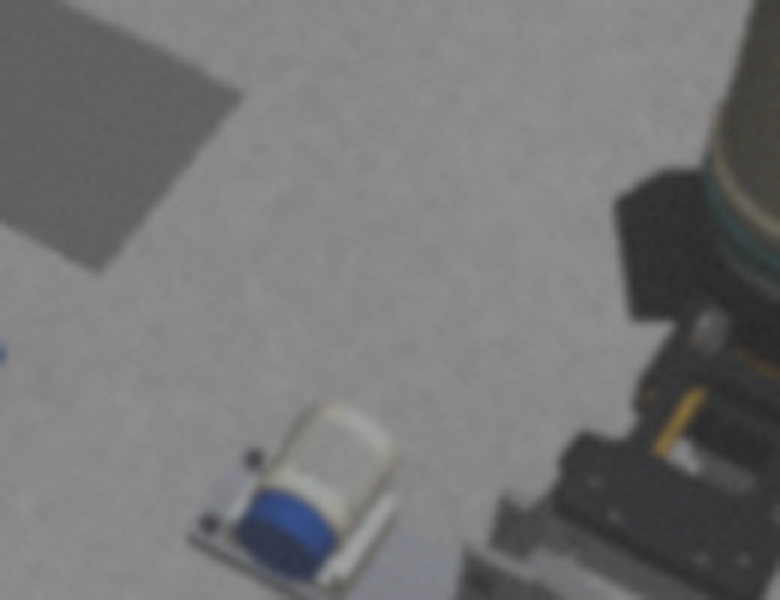

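```bash
python3 -m inch '[[[0,-10,0,0,-1],[0,-16,0,0,-1],[0,-18,0,0,-1],[0,-18,0,0,-1],[0,-18,0,0,-1]]]'; python3 go.py c2 0 0 250
```

```text
t: 5.25
ee_pos: [648.2, 272.5, 300.2]
eef_rot: [-1.56, 0.005, -1.698]
force: [0.1, 0.9, -0.1]
finger_gap: 0.3
t 5.2 ee [648.2 272.5 300.2] yaw -97.3 gap 0.3 F [ 0.1  0.9 -0.1]
target [439.3 210.2 250. ] row: [8.82, 5.02, -19.93, -33.7]
```

```bash
python3 -m inch '[[[8.8,5,-19.9,-33.7,1],[8.8,5,-19.9,-33.7,0.6],[8.8,5,-19.9,-33.7,0.6],[8.8,5,-19.9,-33.7,0.6],[8.8,5,-19.9,-33.7,0.6],[8.8,5,-19.9,-33.7,0.6],[8.8,5,-19.9,-33.7,0.6],[8.8,5,-19.9,-33.7,0.6],[8.8,5,-19.9,-33.7,0.6]]]' 25; python3 go.py c2 0 0 3
python3 - <<'E'
from h import *
T=optics.grab_frame("top");S=optics.grab_frame("scene")
crop(T,155,195,150,120,5,"t3");crop(S,320,200,170,130,4.7,"s3")
E
```

```text
t: 6.15
ee_pos: [439.0, 210.3, 243.3]
eef_rot: [-1.57, -0.0, -1.11]
force: [0.2, 0.0, 0.6]
finger_gap: 69.0
t 6.2 ee [439.  210.3 243.3] yaw -63.6 gap 69.0 F [0.2 0.  0.6]
target [439.3 210.2   3. ] row: [0.01, 24.03, 0.02, -0.0]
```

View pics/s3.png

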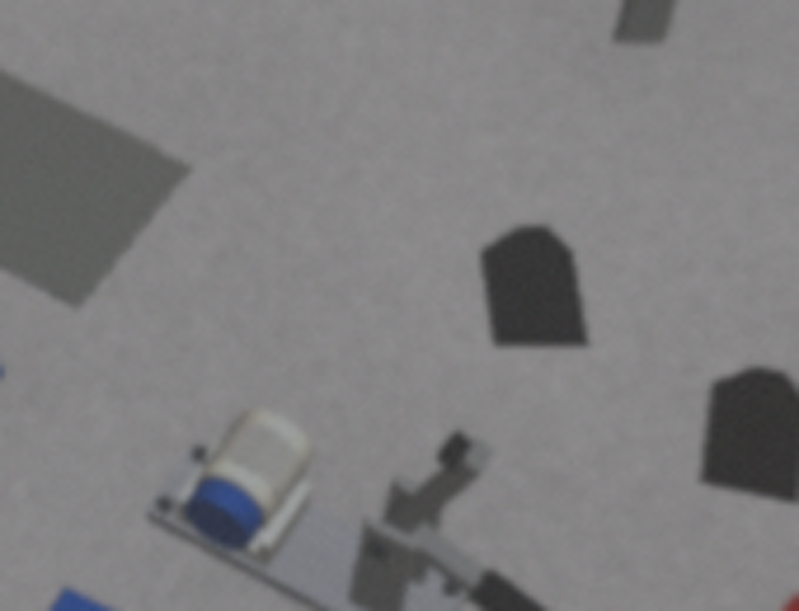

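View pics/t3.png

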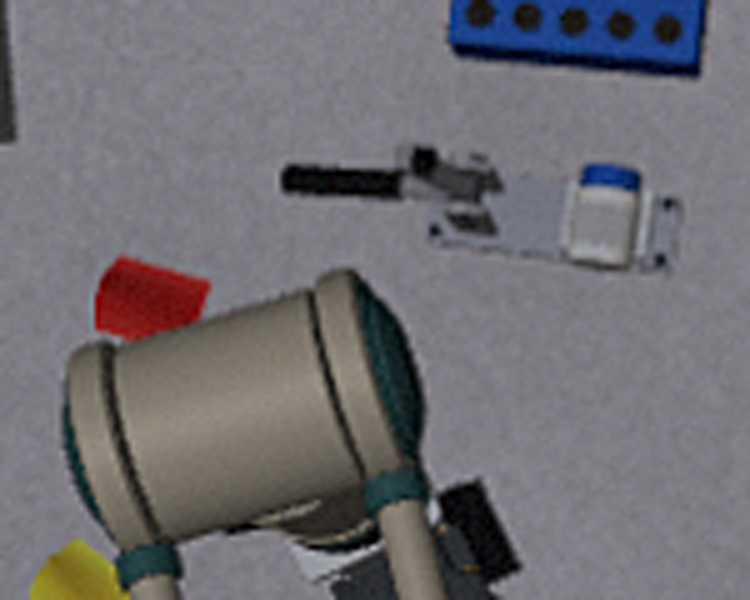

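```bash
python3 -m inch '[[[0,8,0,0,0.6],[0,15,0,0,0.6],[0,20,0,0,0.6],[0,22,0,0,0.6],[0,23,0,0,0.6],[0,23.8,0,0,0.6],[0,23.9,0,0,0.6],[0,23.9,0,0,-1],[0,23.9,0,0,-1],[0,23.9,0,0,-1],[0,23.9,0,0,-1],[0,23.9,0,0,-1],[0,23.9,0,0,-1],[0,23.9,0,0,-1],[0,23.9,0,0,-1]]]' 25; python3 go.py mat 0 -96 150
```

```text
t: 7.75
ee_pos: [439.2, 210.5, 6.1]
eef_rot: [-1.567, -0.001, -1.109]
force: [0.1, 1.4, 7.5]
finger_gap: 59.8
t 7.8 ee [439.2 210.5   6.1] yaw -63.6 gap 59.8 F [0.1 1.4 7.5]
target [ 457.1 -245.8  150. ] row: [41.65, -14.39, -18.72, 34.3]
```

```bash
python3 -m inch '[[[0,-7,0,0,-1],[0,-14,0,0,-1],[0,-14,0,0,-1],[41.6,-14,-18.7,34.3,-1],[41.6,-14,-18.7,34.3,-1],[41.6,-14,-18.7,34.3,-1],[41.6,-14,-18.7,34.3,-1],[41.6,-14,-18.7,34.3,-1],[41.6,-14,-18.7,34.3,-1],[41.6,-14,-18.7,34.3,-1],[41.6,-14,-18.7,34.3,-1],[41.6,-14,-18.7,34.3,-1],[41.6,-14,-18.7,34.3,-1],[41.6,-14,-18.7,34.3,-1],[41.6,-14,-18.7,34.3,-1],[41.6,-14,-18.7,34.3,-1],[41.6,-14,-18.7,34.3,-1]]]' 25; python3 go.py mat 0 -96 10
```

```text
t: 9.45
ee_pos: [455.2, -244.1, 144.6]
eef_rot: [-1.571, 0.0, -1.706]
force: [-0.7, -0.4, -2.2]
finger_gap: 59.7
t 9.4 ee [ 455.2 -244.1  144.6] yaw -97.7 gap 59.7 F [-0.7 -0.4 -2.2]
target [ 457.1 -245.8   10. ] row: [0.14, 13.46, 0.21, 0.1]
```

```bash
python3 -m inch '[[[0.1,5,0.2,0,-1],[0.1,9,0.2,0,-1],[0.1,11.5,0.2,0,-1],[0.1,12.5,0.2,0,-1],[0.1,13,0.2,0,-1],[0.1,13.3,0.2,0,-1],[0.1,13.5,0.2,0,-1],[0.1,13.5,0.2,0,-1],[0.1,13.5,0.2,0,-1]]]' 25; python3 go.py mat 0 -96 10
```

```text
t: 10.35
ee_pos: [457.6, -247.5, 10.3]
eef_rot: [-1.569, -0.001, -1.708]
force: [-0.3, -0.5, -2.0]
finger_gap: 60.2
t 10.3 ee [ 457.6 -247.5   10.3] yaw -97.9 gap 60.2 F [-0.3 -0.5 -2. ]
target [ 457.1 -245.8   10. ] row: [-0.16, 0.03, -0.08, 0.0]
```

Not quite touching yet; I'll lower it slowly.

```bash
python3 -m inch '[[[0,0.1,0,0,-1],[0,0.2,0,0,-1],[0,0.2,0,0,-1]]]' 25; python3 -m inch '[[[0,0.1,0,0,-1],[0,0.15,0,0,-1],[0,0.15,0,0,-1]]]' 25
```

```text
t: 10.65
ee_pos: [457.5, -247.5, 9.2]
eef_rot: [-1.569, -0.001, -1.708]
force: [-2.1, 1.0, 8.8]
finger_gap: 59.9
t: 10.95
ee_pos: [457.6, -247.5, 9.1]
eef_rot: [-1.569, -0.001, -1.708]
force: [-5.0, 3.9, 19.8]
finger_gap: 59.6
```

```bash
python3 -m inch '[[[0,-0.15,0,0,-1],[0,-0.15,0,0,0.6],[0,-0.15,0,0,0.6],[0,-0.15,0,0,0.6],[0,-0.15,0,0,0.6],[0,-5,0,0,0.6],[0,-10,0,0,0.6],[0,-15,0,0,0.6],[0,-20,0,0,0.6],[0,-20,0,0,0.6]]]'
python3 - <<'E'
from h import *
P=np.load("poses.npz")
T=optics.grab_frame("top");S=optics.grab_frame("scene")
m=P["mat"]; G=(0,255,0)
def D(f): return [(proj(f,fr(m,m[2],rect(30,24,3,0,-98))),G),(proj(f,fr(m,m[2],rect(30,7,25,0,-98))),G)]
crop(T,310,225,130,105,6,"t4",D(T));crop(S,215,170,160,130,4.7,"s4",D(S))
E
python3 go.py fix 0 0 200
```

```text
t: 11.95
ee_pos: [460.9, -249.7, 213.1]
eef_rot: [-1.558, -0.007, -1.708]
force: [-0.2, -1.0, -0.7]
finger_gap: 75.2
t 12.1 ee [ 457.6 -247.4  206.9] yaw -97.9 gap 75.0 F [-1.   0.6 -0.2]
target [627.8 128.5 200. ] row: [-39.56, 0.69, 11.73, -0.9]
```

View pics/s4.png

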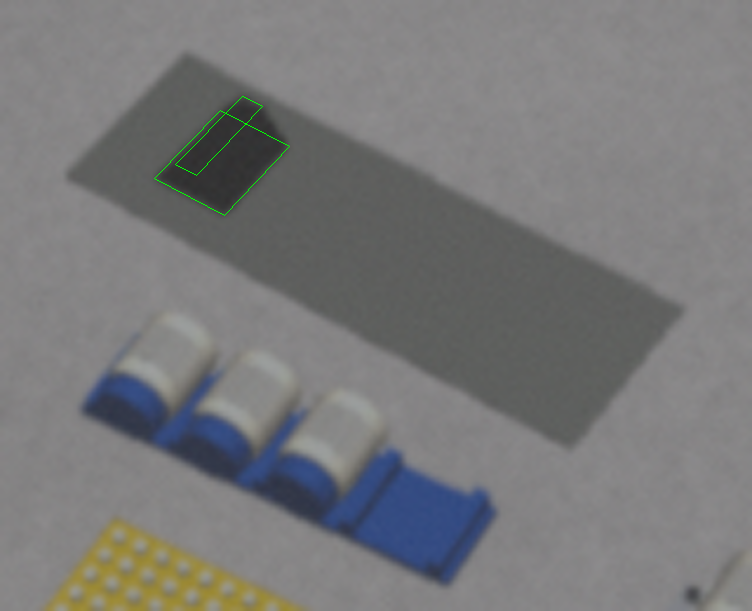

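View pics/t4.png

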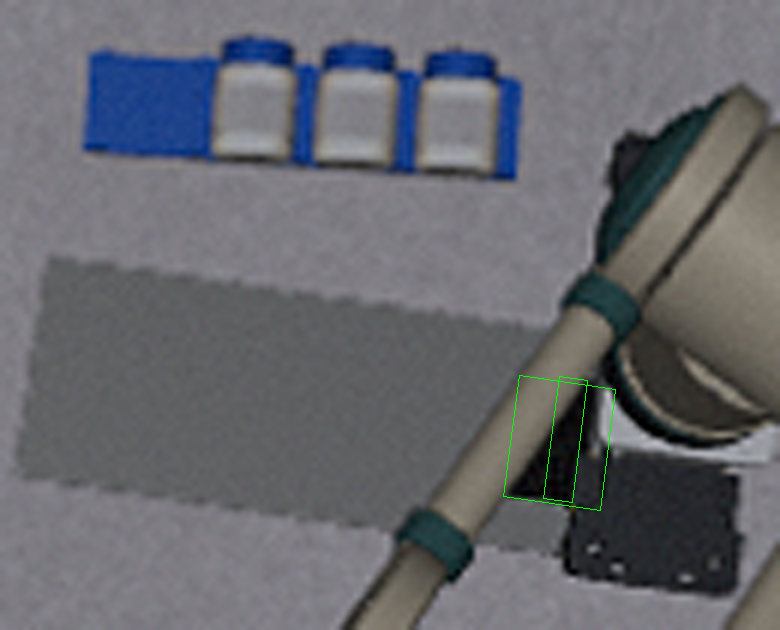

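Run:
```python
from h import *
P=np.load("poses.npz")
T=optics.grab_frame("top");S=optics.grab_frame("scene")
th=np.linspace(0,6.3,40)
def D(f,F,y,z): return [(proj(f,fr(F,F[2],np.c_[0*th+x,y+r*np.cos(th),z+r*np.sin(th)])),(0,0,255)) for x,r in ((-29,20),(15,20),(29,18))]
fx=P["fix"];rk=P["rack"]
crop(T,255,215,50,40,9,"a",D(T,fx,0,38));crop(S,345,270,50,40,9,"b",D(S,fx,0,38))
crop(T,340,225,60,40,9,"c",sum([D(T,rk,y,26) for y in(-75,-25,25)],[]));crop(S,230,230,75,55,7.2,"d",sum([D(S,rk,y,26) for y in(-75,-25,25)],[]))
a,b,c,d=[cv2.resize(cv2.imread(f"pics/{n}.png"),(400,300)) for n in "abcd"]
cv2.imwrite("pics/jars5.png",np.vstack([np.hstack([a,b]),np.hstack([c,d])]))
```

```text
(no output)
```

View pics/jars5.png

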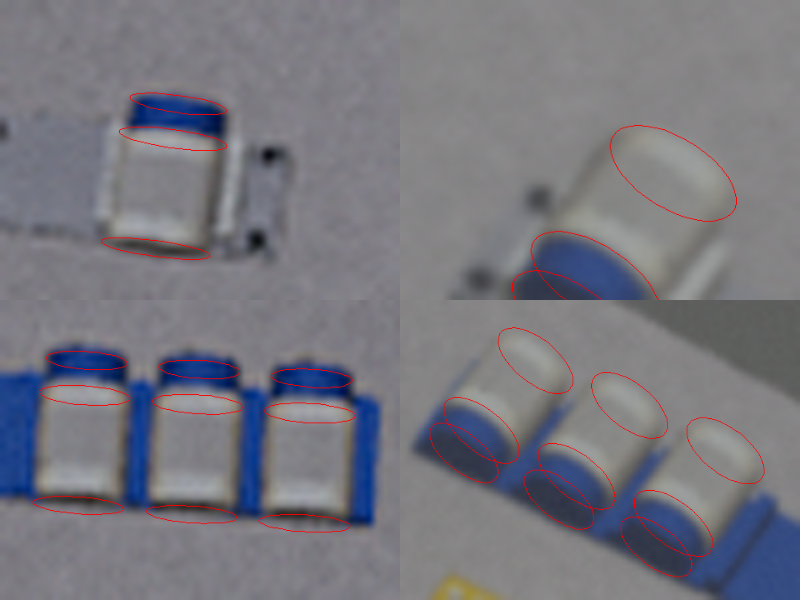

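```bash
python3 -m inch '[[[-39.6,-3,11.7,-2.5,0.6],[-39.6,-3,11.7,-2.5,0.6],[-39.6,-3,11.7,-2.5,0.6],[-39.6,-3,11.7,-2.5,0.6],[-39.6,-3,11.7,-2.5,0.6],[-39.6,-3,11.7,-2.5,0.6],[-39.6,-3,11.7,-2.5,0.6],[-39.6,-3,11.7,-2.5,0.6],[-39.6,-3,11.7,-2.5,0.6],[-39.6,-3,11.7,-2.5,0.6],[-39.6,-3,11.7,-2.5,0.6],[-39.6,-3,11.7,-2.5,0.6],[-39.6,-3,11.7,-2.5,0.6],[-39.6,-3,11.7,-2.5,0.6],[-39.6,-3,11.7,-2.5,0.6]]]'; python3 go.py fix 0 0 20
```

```text
t: 13.65
ee_pos: [627.0, 128.3, 236.3]
eef_rot: [-1.57, -0.0, -1.666]
force: [0.1, 0.4, 0.3]
finger_gap: 75.3
t 13.7 ee [627.  128.3 236.3] yaw -95.4 gap 75.3 F [0.1 0.4 0.3]
target [627.8 128.5  20. ] row: [-0.02, 21.63, 0.08, 1.5]
```

```bash
python3 -m inch '[[[0.1,7,0.1,0,0.6],[0.1,13,0.1,0,0.6],[0.1,17,0.1,0,0.6],[0.1,19.5,0.1,0,0.6],[0.1,21,0.1,0,0.6],[0.1,21.6,0.1,0,0.6],[0.1,21.6,0.1,0,0.6],[0.1,21.6,0.1,0,0.6]]]'; python3 -m inch '[[[0,0,0,0,-1],[0,0,0,0,-1],[0,0,0,0,-1],[0,0,0,0,-1],[0,0,0,0,-1],[0,0,0,0,-1],[0,0,0,0,-1],[0,0,0,0,-1]]]' 15;python3 go.py fix 0 0 20
```

```text
t: 14.45
ee_pos: [629.4, 128.1, 21.5]
eef_rot: [-1.568, 0.0, -1.664]
force: [0.2, -0.4, 0.7]
finger_gap: 75.2
t: 15.25
ee_pos: [628.6, 128.2, 21.1]
eef_rot: [-1.569, 0.0, -1.664]
force: [-0.8, 0.9, 5.8]
finger_gap: 57.6
t 15.2 ee [628.6 128.2  21.1] yaw -95.4 gap 57.6 F [-0.8  0.9  5.8]
target [627.8 128.5  20. ] row: [-0.02, 0.11, -0.09, 1.6]
```

```bash
python3 -m inch '[[[0,-3,0,0,-1],[0,-7,0,0,-1],[0,-12,0,0,-1],[0,-16,0,0,-1],[0,-16,0,0,-1],[0,-16,0,0,-1]]]' 20;python3 go.py mat 0 -62.5 120
```

```text
t: 15.85
ee_pos: [628.1, 128.1, 180.5]
eef_rot: [-1.569, 0.0, -1.664]
force: [-1.0, 0.4, -1.7]
finger_gap: 58.3
t 15.8 ee [628.1 128.1 180.5] yaw -95.4 gap 58.3 F [-1.   0.4 -1.7]
target [ 461.7 -212.6  120. ] row: [35.47, 6.05, -13.39, 2.5]
```

```bash
python3 -m inch '[[[35.5,0,-13.4,2.5,-1],[35.5,0,-13.4,2.5,-1],[35.5,0,-13.4,2.5,-1],[35.5,0,-13.4,2.5,-1],[35.5,0,-13.4,2.5,-1],[35.5,0,-13.4,2.5,-1],[35.5,2,-13.4,2.5,-1],[35.5,6,-13.4,2.5,-1],[35.5,6,-13.4,2.5,-1],[35.5,6,-13.4,2.5,-1],[35.5,6,-13.4,2.5,-1],[35.5,6,-13.4,2.5,-1],[35.5,6,-13.4,2.5,-1],[35.5,6,-13.4,2.5,-1],[35.5,6,-13.4,2.5,-1]]]' 20;python3 go.py mat 0 -62.5 10
```

```text
t: 17.35
ee_pos: [462.0, -212.4, 120.5]
eef_rot: [-1.57, -0.0, -1.707]
force: [0.2, -0.1, -0.5]
finger_gap: 58.3
t 17.4 ee [ 462.  -212.4  120.5] yaw -97.8 gap 58.3 F [ 0.2 -0.1 -0.5]
target [ 461.7 -212.6   10. ] row: [0.02, 11.05, -0.03, 0.1]
```

```bash
python3 -m inch '[[[0,4,0,0,-1],[0,7.5,0,0,-1],[0,9.5,0,0,-1],[0,10.5,0,0,-1],[0,10.9,0,0,-1],[0,11.1,0,0,-1],[0,11.1,0,0,-1],[0,11.1,0,0,-1]]]' 20;python3 -m inch '[[[0,0.05,0,0,-1],[0,0.1,0,0,-1],[0,0.15,0,0,-1],[0,0.15,0,0,-1]]]' 20; python3 go.py mat 0 -62.5 7
```

```text
t: 18.15
ee_pos: [462.2, -213.3, 9.9]
eef_rot: [-1.569, -0.001, -1.708]
force: [0.4, 0.6, -0.8]
finger_gap: 57.9
t: 18.55
ee_pos: [461.5, -212.8, 7.5]
eef_rot: [-1.571, -0.0, -1.708]
force: [-0.2, -0.3, -0.9]
finger_gap: 57.8
t 18.6 ee [ 461.5 -212.8    7.5] yaw -97.9 gap 57.8 F [-0.2 -0.3 -0.9]
target [ 461.7 -212.6    7. ] row: [-0.03, 0.05, 0.01, 0.0]
```

```bash
python3 -m inch '[[[0,0.05,0,0,-1],[0,0.1,0,0,-1],[0,0.1,0,0,-1]]]' 20; python3 -m inch '[[[0,0.05,0,0,-1],[0,0.1,0,0,-1],[0,0.1,0,0,-1]]]' 20
```

```text
t: 18.85
ee_pos: [461.4, -212.8, 6.4]
eef_rot: [-1.571, 0.0, -1.708]
force: [1.0, -0.2, -0.2]
finger_gap: 58.4
t: 19.15
ee_pos: [461.5, -212.8, 6.1]
eef_rot: [-1.571, -0.0, -1.708]
force: [-1.1, 0.6, 4.8]
finger_gap: 58.1
```

```bash
python3 -m inch '[[[0,0,0,0,0.5],[0,0,0,0,0.5],[0,0,0,0,0.5],[0,-3,0,0,0.5],[0,-8,0,0,0.5],[0,-14,0,0,0.5],[0,-20,0,0,0.5],[0,-20,0,0,0.5]]]'; python3 go.py rack 3 -75 200
python3 - <<'E'
from h import *
P=np.load("poses.npz")
S=optics.grab_frame("scene");m=P["mat"]
th=np.linspace(0,6.3,40)
def D(f,F,y,z): return [(proj(f,fr(F,F[2],np.c_[0*th+x,y+r*np.cos(th),z+r*np.sin(th)])),(0,0,255)) for x,r in ((-29,20),(29,20))]
crop(S,215,170,160,130,4.7,"s6",D(S,m,-62.5,23))
E
```

```text
t: 19.95
ee_pos: [463.6, -214.1, 210.5]
eef_rot: [-1.563, -0.004, -1.708]
force: [0.8, -0.2, -0.6]
finger_gap: 70.5
t 19.9 ee [ 463.6 -214.1  210.5] yaw -97.9 gap 70.5 F [ 0.8 -0.2 -0.6]
target [ 616.  -196.3  200. ] row: [-3.85, 1.05, 14.86, -4.2]
```

View pics/s6.png

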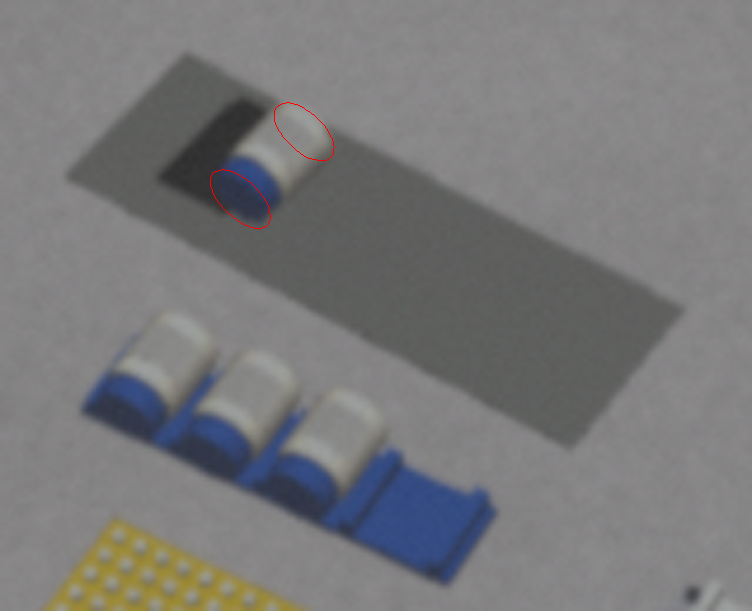

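The jar sits at mat y≈-62.5 against the chock, with its cap face at (245,195) in the crop. Next is the rack jar in the -75 trough.

```bash
python3 -m inch '[[[-3.8,-1,14.9,-4.2,0.5],[-3.8,-1,14.9,-4.2,0.5],[-3.8,-1,14.9,-4.2,0.5],[-3.8,-1,14.9,-4.2,0.5],[-3.8,-1,14.9,-4.2,0.5],[-3.8,6,14.9,-4.2,0.5],[-3.8,10,14.9,-4.2,0.5],[-3.8,10,14.9,-4.2,0.5],[-3.8,10,14.9,-4.2,0.5],[-3.8,10,14.9,-4.2,0.5]]]'; python3 go.py rack 3 -75 10
python3 - <<'E'
from h import *
S=optics.grab_frame("scene")
crop(S,215,200,130,100,6,"s7")
E
```

```text
t: 21.0
ee_pos: [615.0, -196.4, 107.6]
eef_rot: [-1.568, -0.001, -1.635]
force: [0.1, 0.2, 0.5]
finger_gap: 70.4
t 21.0 ee [ 615.  -196.4  107.6] yaw -93.7 gap 70.4 F [0.1 0.2 0.5]
target [ 616.  -196.3   10. ] row: [-0.02, 9.76, 0.10, -0.1]
```

View pics/s7.png

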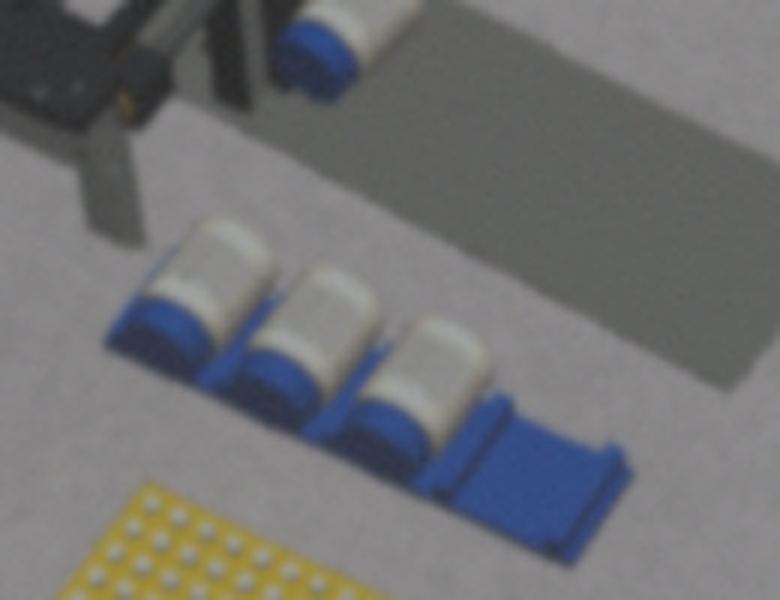

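```bash
python3 -m inch '[[[0,4,0.1,0,0.75],[0,7,0.1,0,0.75],[0,8.5,0.1,0,0.75],[0,9.3,0.1,0,0.75],[0,9.6,0.1,0,0.75],[0,9.7,0.1,0,0.75],[0,9.7,0.1,0,0.75]]]'; python3 -m inch '[[[0,0,0,0,-1],[0,0,0,0,-1],[0,0,0,0,-1],[0,0,0,0,-1],[0,0,0,0,-1],[0,0,0,0,-1],[0,0,0,0,-1],[0,0,0,0,-1]]]' 15;python3 go.py rack 0 -75 10
```

```text
t: 21.75
ee_pos: [616.3, -196.1, 9.9]
eef_rot: [-1.568, -0.001, -1.635]
force: [-1.3, 1.9, 0.7]
finger_gap: 82.4
t: 22.55
ee_pos: [615.5, -195.7, 8.7]
eef_rot: [-1.57, -0.0, -1.635]
force: [-0.3, -0.2, 2.8]
finger_gap: 58.2
t 22.6 ee [ 615.5 -195.7    8.7] yaw -93.7 gap 58.2 F [-0.3 -0.2  2.8]
target [ 613.  -196.1   10. ] row: [0.06, -0.13, -0.25, -0.0]
```

```bash
python3 -m inch '[[[0,-2,0,0,-1],[0,-5,0,0,-1],[0,-9,0,0,-1],[0,-12,0,0,-1],[0,-12,0,0,-1],[0,-12,0,0,-1]]]' 20;python3 go.py mat 0 -21.5 120
```

```text
t: 23.15
ee_pos: [615.0, -195.5, 128.2]
eef_rot: [-1.571, -0.0, -1.635]
force: [0.3, -0.9, -1.6]
finger_gap: 57.6
t 23.1 ee [ 615.  -195.5  128.2] yaw -93.7 gap 57.6 F [ 0.3 -0.9 -1.6]
target [ 467.3 -172.   120. ] row: [-1.41, 0.82, -14.89, 4.2]
```

```bash
python3 -m inch '[[[-1.4,0,-14.9,4.2,-1],[-1.4,0,-14.9,4.2,-1],[-1.4,0,-14.9,4.2,-1],[-1.4,0,-14.9,4.2,-1],[-1.4,0,-14.9,4.2,-1],[-1.4,0,-14.9,4.2,-1],[-1.4,4,-14.9,4.2,-1],[-1.4,4,-14.9,4.2,-1],[-1.4,4,-14.9,4.2,-1],[-1.4,4,-14.9,4.2,-1]]]' 20;python3 go.py mat 0 -21.5 7
python3 - <<'E'
from h import *
S=optics.grab_frame("scene")
crop(S,215,150,130,100,6,"s8")
E
```

```text
t: 24.15
ee_pos: [468.9, -172.7, 89.3]
eef_rot: [-1.569, -0.001, -1.708]
force: [-0.1, 0.2, -0.8]
finger_gap: 57.8
t 24.1 ee [ 468.9 -172.7   89.3] yaw -97.8 gap 57.8 F [-0.1  0.2 -0.8]
target [ 467.3 -172.     7. ] row: [-0.05, 8.23, -0.17, 0.0]
```

View pics/s8.png

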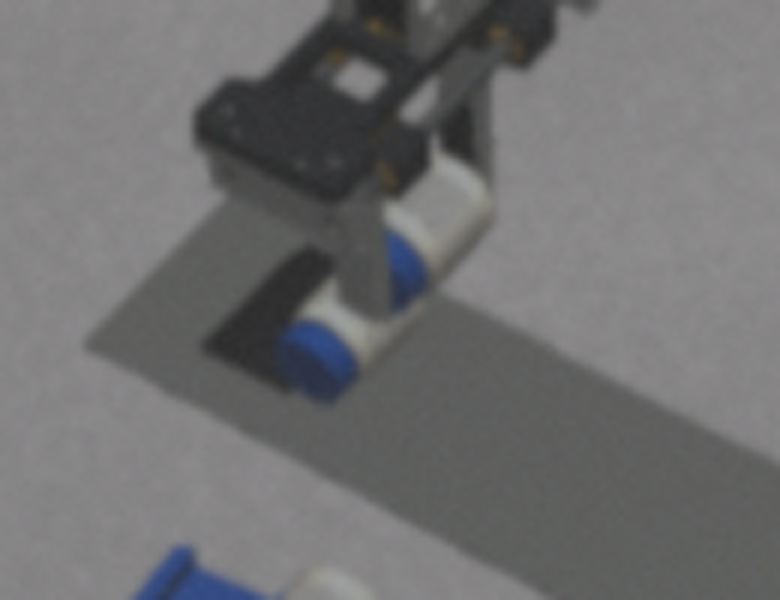

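```bash
python3 -m inch '[[[0,4,-0.1,0,-1],[0,6.5,-0.1,0,-1],[0,7.5,-0.1,0,-1],[0,8,-0.1,0,-1],[0,8.2,-0.1,0,-1],[0,8.25,-0.1,0,-1],[0,8.25,-0.1,0,-1]]]' 20; python3 -m inch '[[[0,0.05,0,0,-1],[0,0.1,0,0,-1],[0,0.1,0,0,-1]]]' 20;python3 go.py mat 0 -21.5 7
```

```text
t: 24.9
ee_pos: [467.3, -172.4, 6.9]
eef_rot: [-1.569, -0.001, -1.708]
force: [-0.3, -0.5, -0.1]
finger_gap: 57.8
t: 25.2
ee_pos: [467.0, -172.2, 5.7]
eef_rot: [-1.57, -0.001, -1.708]
force: [-0.8, 0.1, 5.3]
finger_gap: 58.1
t 25.2 ee [ 467.  -172.2    5.7] yaw -97.9 gap 58.1 F [-0.8  0.1  5.3]
target [ 467.3 -172.     7. ] row: [-0.03, -0.13, 0.03, 0.0]
```

```bash
python3 -m inch '[[[0,0,0,0,0.5],[0,0,0,0,0.5],[0,0,0,0,0.6],[0,-3,0,0,0.6],[0,-8,0,0,0.75],[0,-12,0,0,0.75],[0,-14,0,0,0.75],[0,-14,0,0,0.75]]]'; python3 go.py rack 3 -25 200
python3 - <<'E'
from h import *
S=optics.grab_frame("scene")
crop(S,215,150,130,100,6,"s9")
E
```

```text
t: 26.0
ee_pos: [468.5, -173.1, 147.9]
eef_rot: [-1.564, -0.003, -1.708]
force: [0.3, 0.1, 0.8]
finger_gap: 82.2
t 26.0 ee [ 468.5 -173.1  147.9] yaw -97.9 gap 82.2 F [0.3 0.1 0.8]
target [ 619.2 -146.4  200. ] row: [-4.70, -5.21, 14.56, -4.2]
```

View pics/s9.png

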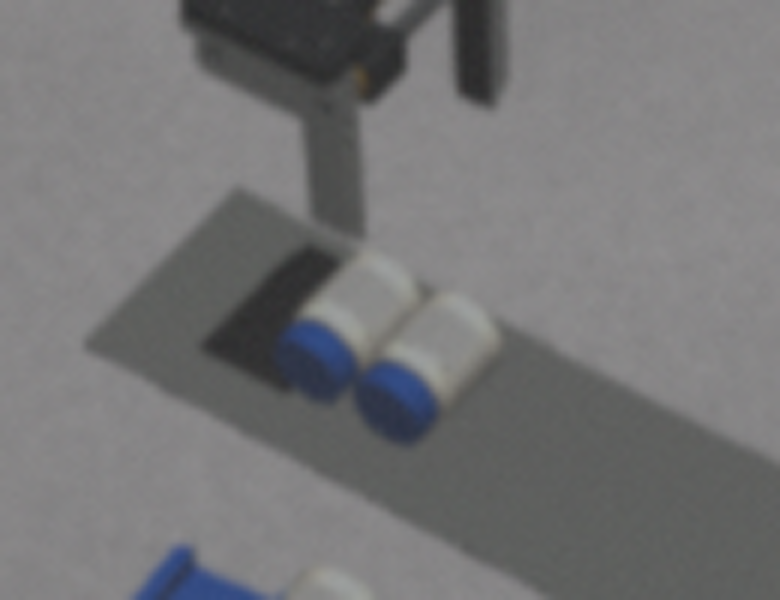

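The second jar lies beside the first. Next is the -25 trough.

```bash
python3 -m inch '[[[-4.7,-1,14.6,-4.2,0.75],[-4.7,-1,14.6,-4.2,0.75],[-4.7,-1,14.6,-4.2,0.75],[-4.7,-1,14.6,-4.2,0.75],[-4.7,3,14.6,-4.2,0.75],[-4.7,7,14.6,-4.2,0.75],[-4.7,7,14.6,-4.2,0.75],[-4.7,7,14.6,-4.2,0.75]]]'; python3 go.py rack 3 -25 9.5
```

```text
t: 26.85
ee_pos: [615.9, -145.1, 73.4]
eef_rot: [-1.575, 0.001, -1.635]
force: [0.2, 0.8, 1.2]
finger_gap: 81.9
t 26.9 ee [ 615.9 -145.1   73.4] yaw -93.7 gap 81.9 F [0.2 0.8 1.2]
target [ 619.2 -146.4    9.5] row: [0.10, 6.39, 0.34, -0.1]
```

```bash
python3 -m inch '[[[0,0,0,0,0.75]]]'; python3 go.py rack 3 -25 9.5
```

```text
t: 26.95
ee_pos: [618.3, -145.9, 76.4]
eef_rot: [-1.569, -0.001, -1.635]
force: [0.1, 0.3, 0.5]
finger_gap: 82.0
t 26.9 ee [ 618.3 -145.9   76.4] yaw -93.7 gap 82.0 F [0.1 0.3 0.5]
target [ 619.2 -146.4    9.5] row: [0.04, 6.69, 0.09, -0.1]
```

```bash
python3 -m inch '[[[0,3,0,0,0.75],[0,5,0,0,0.75],[0,6.2,0,0,0.75],[0,6.6,0,0,0.75],[0,6.6,0,0,0.75],[0,6.6,0,0,0.75],[0,6.6,0,0,-1],[0,6.6,0,0,-1],[0,6.6,0,0,-1],[0,6.6,0,0,-1],[0,6.6,0,0,-1],[0,6.6,0,0,-1],[0,6.6,0,0,-1],[0,6.6,0,0,-1]]]' 20; python3 go.py rack 3 -25 9.5
```

```text
t: 28.35
ee_pos: [618.0, -145.5, 9.4]
eef_rot: [-1.57, -0.0, -1.635]
force: [-0.1, -0.3, 3.6]
finger_gap: 58.0
t 28.4 ee [ 618.  -145.5    9.4] yaw -93.7 gap 58.0 F [-0.1 -0.3  3.6]
target [ 619.2 -146.4    9.5] row: [0.08, -0.01, 0.12, -0.0]
```

```bash
python3 -m inch '[[[0,-2,0,0,-1],[0,-5,0,0,-1],[0,-9,0,0,-1],[0,-12,0,0,-1],[0,-12,0,0,-1],[0,-12,0,0,-1]]]' 20;python3 go.py mat 0 19.5 120
```

```text
t: 28.95
ee_pos: [617.0, -145.2, 128.5]
eef_rot: [-1.572, 0.0, -1.635]
force: [-1.1, 0.3, -1.2]
finger_gap: 58.3
t 28.9 ee [ 617.  -145.2  128.5] yaw -93.7 gap 58.3 F [-1.1  0.3 -1.2]
target [ 472.9 -131.3  120. ] row: [-0.47, 0.85, -14.47, 4.2]
```

```bash
python3 -m inch '[[[-0.5,0,-14.5,4.2,-1],[-0.5,0,-14.5,4.2,-1],[-0.5,0,-14.5,4.2,-1],[-0.5,0,-14.5,4.2,-1],[-0.5,0,-14.5,4.2,-1],[-0.5,0,-14.5,4.2,-1],[-0.5,4,-14.5,4.2,-1],[-0.5,4,-14.5,4.2,-1],[-0.5,4,-14.5,4.2,-1],[-0.5,4,-14.5,4.2,-1],[-0.5,4,-14.5,4.2,-1]]]' 20;python3 go.py mat 0 19.5 7.5
```

```text
t: 30.05
ee_pos: [474.4, -131.6, 90.1]
eef_rot: [-1.569, -0.001, -1.708]
force: [-0.4, 0.4, -0.8]
finger_gap: 57.6
t 30.1 ee [ 474.4 -131.6   90.1] yaw -97.8 gap 57.6 F [-0.4  0.4 -0.8]
target [ 472.9 -131.3    7.5] row: [-0.00, 8.26, -0.15, 0.0]
```

```bash
python3 -m inch '[[[0,4,-0.1,0,-1],[0,6.5,-0.1,0,-1],[0,7.5,-0.1,0,-1],[0,8,-0.1,0,-1],[0,8.2,-0.1,0,-1],[0,8.25,-0.1,0,-1],[0,8.25,-0.1,0,-1]]]' 20; python3 -m inch '[[[0,0.05,0,0,-1],[0,0.1,0,0,-1],[0,0.1,0,0,-1]]]' 20;python3 go.py mat 0 19.5 7
```

```text
t: 30.75
ee_pos: [473.0, -131.4, 7.4]
eef_rot: [-1.569, -0.001, -1.708]
force: [-0.9, -0.1, -0.2]
finger_gap: 57.7
t: 31.05
ee_pos: [472.7, -131.2, 6.4]
eef_rot: [-1.569, -0.0, -1.708]
force: [0.1, 0.6, 4.5]
finger_gap: 57.7
t 31.1 ee [ 472.7 -131.2    6.4] yaw -97.9 gap 57.7 F [0.1 0.6 4.5]
target [ 472.9 -131.3    7. ] row: [0.01, -0.06, 0.02, 0.0]
```

```bash
python3 -m inch '[[[0,0,0,0,0.5],[0,0,0,0,0.5],[0,0,0,0,0.6],[0,-3,0,0,0.6],[0,-8,0,0,0.75],[0,-12,0,0,0.75],[0,-14,0,0,0.75],[0,-14,0,0,0.75],[0,-14,0,0,0.75]]]'; python3 go.py rack 3 25 76
python3 - <<'E'
from h import *
S=optics.grab_frame("scene")
crop(S,215,150,150,120,5,"s10")
E
```

```text
t: 31.95
ee_pos: [471.7, -130.8, 144.8]
eef_rot: [-1.571, 0.0, -1.708]
force: [-0.6, 1.0, -0.4]
finger_gap: 82.3
t 31.9 ee [ 471.7 -130.8  144.8] yaw -97.9 gap 82.3 F [-0.6  1.  -0.4]
target [622.3 -96.5  76. ] row: [-5.46, 6.88, 14.45, -4.2]
```

View pics/s10.png

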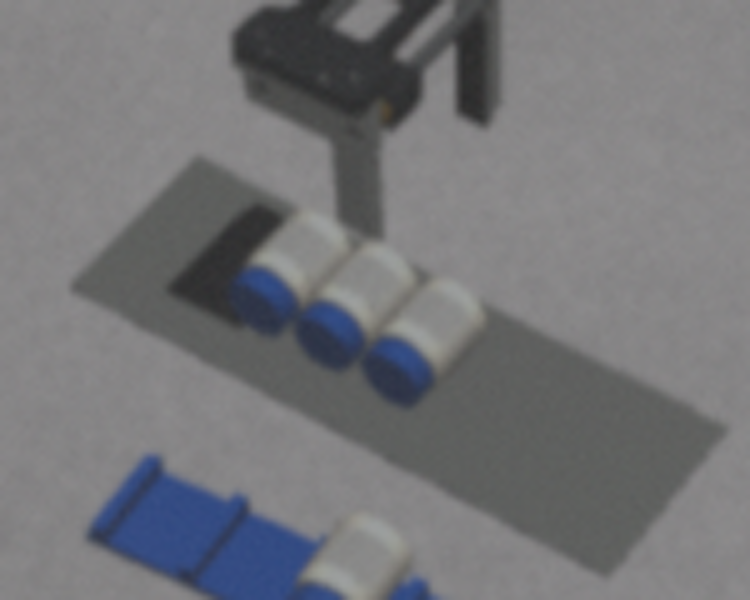

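Three jars are in the row. Next is the last rack jar, in the +25 trough.

```bash
python3 -m inch '[[[-5.4,-1,14.5,-4.2,0.75],[-5.4,-1,14.5,-4.2,0.75],[-5.4,-1,14.5,-4.2,0.75],[-5.4,-1,14.5,-4.2,0.75],[-5.4,3,14.5,-4.2,0.75],[-5.4,6.8,14.5,-4.2,0.75],[-5.4,6.8,14.5,-4.2,0.75],[-5.4,6.8,14.5,-4.2,0.75],[-5.4,6.8,14.5,-4.2,0.75]]]'; python3 go.py rack 3 25 9.5
```

```text
t: 32.9
ee_pos: [624.0, -97.8, 78.8]
eef_rot: [-1.569, -0.001, -1.635]
force: [0.1, -0.2, -0.0]
finger_gap: 82.0
t 32.9 ee [624.  -97.8  78.8] yaw -93.7 gap 82.0 F [ 0.1 -0.2 -0. ]
target [622.3 -96.5   9.5] row: [-0.12, 6.93, -0.18, -0.1]
```

```bash
python3 -m inch '[[[-0.1,3,-0.1,0,0.75],[-0.1,5,-0.1,0,0.75],[-0.1,6.3,-0.1,0,0.75],[-0.1,6.8,-0.1,0,0.75],[-0.1,6.8,-0.1,0,0.75],[-0.1,6.8,-0.1,0,0.75],[-0.1,6.8,-0.1,0,-1],[-0.1,6.8,-0.1,0,-1],[-0.1,6.8,-0.1,0,-1],[-0.1,6.8,-0.1,0,-1],[-0.1,6.8,-0.1,0,-1],[-0.1,6.8,-0.1,0,-1],[-0.1,6.8,-0.1,0,-1],[-0.1,6.8,-0.1,0,-1]]]' 20; python3 -m inch '[[[0,-2,0,0,-1],[0,-5,0,0,-1],[0,-9,0,0,-1],[0,-12,0,0,-1],[0,-12,0,0,-1],[0,-12,0,0,-1]]]' 20;python3 go.py mat 0 60.5 88
```

```text
t: 34.3
ee_pos: [622.4, -96.3, 9.8]
eef_rot: [-1.57, -0.0, -1.635]
force: [-1.4, 0.2, 5.0]
finger_gap: 57.9
t: 34.9
ee_pos: [622.0, -96.2, 129.1]
eef_rot: [-1.571, -0.0, -1.635]
force: [0.8, -1.0, 0.2]
finger_gap: 58.2
t 34.9 ee [622.  -96.2 129.1] yaw -93.7 gap 58.2 F [ 0.8 -1.   0.2]
target [478.5 -90.7  88. ] row: [0.37, 4.11, -14.35, 4.2]
```

```bash
python3 -m inch '[[[0.4,0,-14.4,4.2,-1],[0.4,0,-14.4,4.2,-1],[0.4,0,-14.4,4.2,-1],[0.4,0,-14.4,4.2,-1],[0.4,0,-14.4,4.2,-1],[0.4,0,-14.4,4.2,-1],[0.4,4,-14.4,4.2,-1],[0.4,4,-14.4,4.2,-1],[0.4,4,-14.4,4.2,-1],[0.4,4,-14.4,4.2,-1],[0.4,4,-14.4,4.2,-1]]]' 20;python3 go.py mat 0 60.5 7.8
```

```text
t: 36.0
ee_pos: [479.6, -91.4, 90.6]
eef_rot: [-1.568, -0.0, -1.708]
force: [-0.2, 0.6, 0.3]
finger_gap: 57.8
t 36.0 ee [479.6 -91.4  90.6] yaw -97.8 gap 57.8 F [-0.2  0.6  0.3]
target [478.5 -90.7   7.8] row: [-0.05, 8.28, -0.12, 0.0]
```

```bash
python3 -m inch '[[[0,4,-0.1,0,-1],[0,6.5,-0.1,0,-1],[0,7.5,-0.1,0,-1],[0,8,-0.1,0,-1],[0,8.2,-0.1,0,-1],[0,8.25,-0.1,0,-1],[0,8.25,-0.1,0,-1]]]' 20; python3 -m inch '[[[0,0.05,0,0,-1],[0,0.1,0,0,-1],[0,0.1,0,0,-1]]]' 20;python3 go.py mat 0 60.5 7
```

```text
t: 36.7
ee_pos: [478.2, -91.2, 7.9]
eef_rot: [-1.569, -0.0, -1.708]
force: [-0.5, -0.6, -0.2]
finger_gap: 58.1
t: 37.0
ee_pos: [477.8, -91.1, 6.8]
eef_rot: [-1.569, -0.0, -1.708]
force: [-1.0, -0.2, 4.2]
finger_gap: 57.8
t 37.0 ee [477.8 -91.1   6.8] yaw -97.9 gap 57.8 F [-1.  -0.2  4.2]
target [478.5 -90.7   7. ] row: [-0.05, -0.02, 0.06, 0.0]
```

```bash
python3 -m inch '[[[0,0,0,0,0.5],[0,0,0,0,0.5],[0,0,0,0,0.6],[0,-3,0,0,0.6],[0,-8,0,0,0.6],[0,-14,0,0,0.6],[0,-20,0,0,0.6],[0,-20,0,0,0.6],[0,-20,0,0,0.6]]]'; python3 go.py c1 0 0 205
python3 - <<'E'
from h import *
P=np.load("poses.npz");c=P["c1"]
S=optics.grab_frame("scene");T=optics.grab_frame("top")
crop(S,215,150,150,120,5,"s11")
D=lambda f:[(proj(f,fr(c,c[2],rect(30,24,0))),(0,255,255))]
crop(T,155,240,150,100,5,"t11",D(T))
crop(S,415,240,120,100,5,"s11b",D(S))
E
```

```text
t: 37.9
ee_pos: [479.5, -91.6, 209.4]
eef_rot: [-1.563, -0.002, -1.708]
force: [-0.2, 0.2, -0.8]
finger_gap: 75.2
t 37.9 ee [479.5 -91.6 209.4] yaw -97.8 gap 75.2 F [-0.2  0.2 -0.8]
target [475.  336.3 205. ] row: [-42.33, 0.44, -6.29, -19.1]
```

View pics/s11.png

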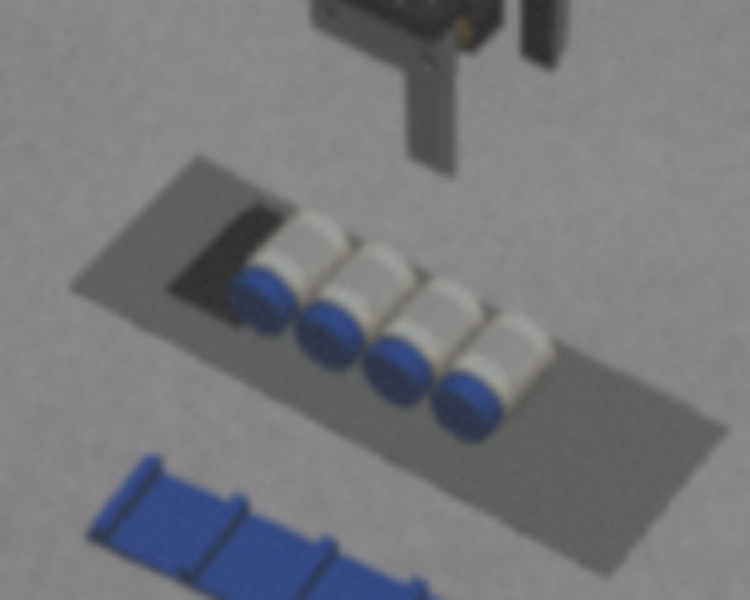

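View pics/t11.png

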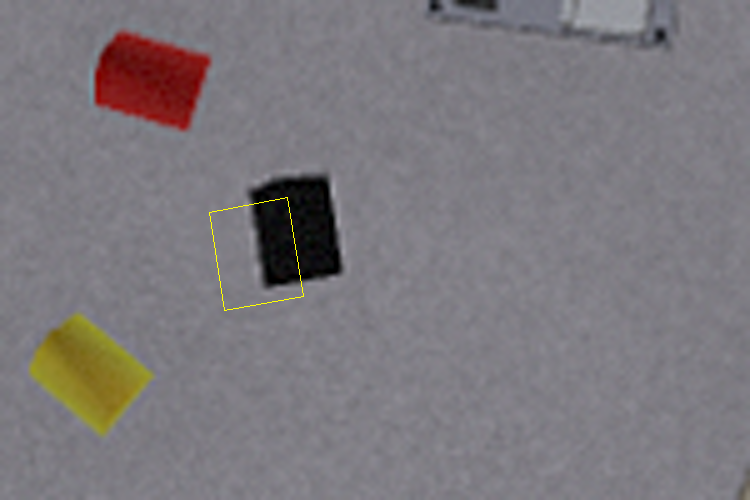

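View pics/s11b.png

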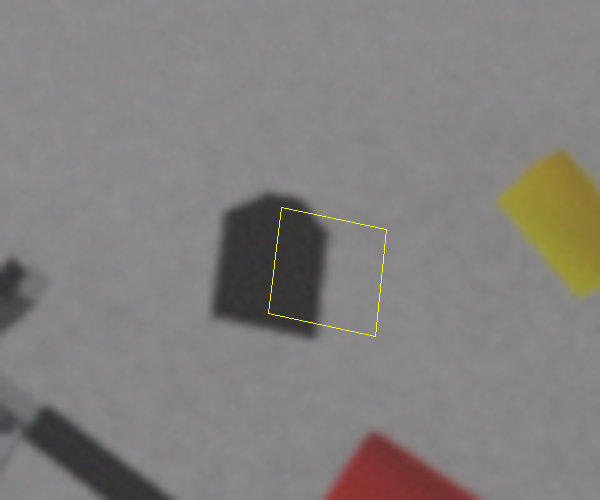

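The remaining chock has been knocked about 2–3 cm from my earlier fit, so I'll refit it. The top crop corners are (251,191), (329,176), (342,272) and (265,287).

```bash
python3 - <<'E'
from h import *
from scipy.optimize import least_squares
T=optics.grab_frame("top"); S=optics.grab_frame("scene")
o=lambda p,k,x0,y0:(np.asarray(p,float)+.5)/k-.5+[x0,y0]
obs=[(T,o([(251,191),(329,176),(342,272),(265,287)],5,155,240),[(30,24,0),(30,-24,0),(-30,-24,0),(-30,24,0)]),
 (S,o([(213,317),(315,338),(327,228),(224,211)],5,415,240),[(30,-24,0),(30,24,0),(-30,24,0),(-30,-24,0)])]
r=least_squares(lambda p:np.concatenate([(proj(f,fr(p[:2],p[2],L))-uv).ravel() for f,uv,L in obs]),[480,310,.2],x_scale=[10,10,.1])
print(r.x.round(3),np.sqrt((r.fun**2).mean()))
P=dict(np.load("poses.npz")); P["c1"]=r.x; np.savez("poses.npz",**P)
E
python3 go.py c1 0 0 205
```

```text
[4.88132e+02 3.12526e+02 2.07000e-01] 0.34663644287791506
t 38.1 ee [476.  -90.5 203.9] yaw -97.9 gap 74.9 F [-1.1  0.1 -0.4]
target [488.1 312.5 205. ] row: [-40.09, -0.11, -4.30, -19.7]
```

```bash
python3 -m inch '[[[-40.1,0,-4.3,-19.7,0.75],[-40.1,0,-4.3,-19.7,0.75],[-40.1,0,-4.3,-19.7,0.75],[-40.1,0,-4.3,-19.7,0.75],[-40.1,0,-4.3,-19.7,0.75],[-40.1,0,-4.3,-19.7,0.75],[-40.1,0,-4.3,-19.7,0.75],[-40.1,0,-4.3,-19.7,0.75],[-40.1,4,-4.3,-19.7,0.75],[-40.1,9,-4.3,-19.7,0.75],[-40.1,12,-4.3,-19.7,0.75],[-40.1,12,-4.3,-19.7,0.75],[-40.1,12,-4.3,-19.7,0.75],[-40.1,12,-4.3,-19.7,0.75]]]';python3 go.py c1 0 0 6
```

```text
t: 39.5
ee_pos: [490.8, 312.6, 87.3]
eef_rot: [-1.568, 0.001, -1.364]
force: [-0.7, 0.2, 0.1]
finger_gap: 82.0
t 39.5 ee [490.8 312.6  87.3] yaw -78.2 gap 82.0 F [-0.7  0.2  0.1]
target [488.1 312.5   6. ] row: [-0.05, 8.13, -0.26, -0.0]
```

Run:
```python
from h import *
P=np.load("poses.npz");c=P["c1"]
S=optics.grab_frame("scene")
crop(S,400,220,120,100,5,"s12",[(proj(S,fr(c,c[2],rect(30,24,0))),(0,255,255))])
```

```text
(no output)
```

View pics/s12.png

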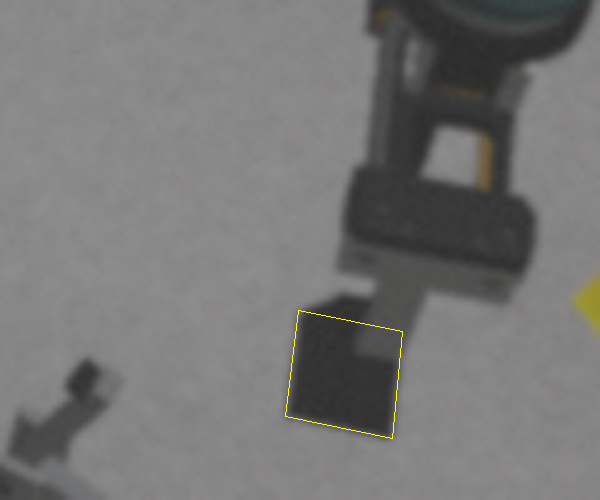

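```bash
python3 -m inch '[[[0,4,-0.2,0,0.75],[0,6.5,-0.2,0,0.75],[0,7.3,-0.2,0,0.75],[0,7.7,-0.2,0,0.75],[0,7.7,-0.2,0,0.75],[0,7.7,-0.2,0,0.75]]]' 25;python3 go.py c1 0 0 6
```

```text
t: 40.15
ee_pos: [488.8, 312.3, 10.5]
eef_rot: [-1.568, 0.001, -1.364]
force: [-0.5, -0.2, 0.2]
finger_gap: 82.2
t 40.1 ee [488.8 312.3  10.5] yaw -78.2 gap 82.2 F [-0.5 -0.2  0.2]
target [488.1 312.5   6. ] row: [-0.03, 0.45, -0.07, -0.0]
```

```bash
python3 -m inch '[[[0,0.2,0,0,0.75],[0,0.3,0,0,0.75],[0,0.3,0,0,-1],[0,0.3,0,0,-1],[0,0.3,0,0,-1],[0,0.3,0,0,-1],[0,0.3,0,0,-1],[0,0.3,0,0,-1],[0,0.3,0,0,-1],[0,0.3,0,0,-1]]]' 30;python3 go.py mat 0 120 160
```

```text
t: 41.15
ee_pos: [487.8, 311.9, 6.0]
eef_rot: [-1.57, 0.0, -1.364]
force: [1.1, -0.3, 0.4]
finger_gap: 59.8
t 41.1 ee [487.8 311.9   6. ] yaw -78.2 gap 59.8 F [ 1.1 -0.3  0.4]
target [486.7 -31.8 160. ] row: [33.61, -15.40, -7.17, 19.7]
```

```bash
python3 -m inch '[[[0,-4,0,0,-1],[0,-8,0,0,-1],[0,-11,0,0,-1],[33.6,-11,-7.2,19.7,-1],[33.6,-11,-7.2,19.7,-1],[33.6,-11,-7.2,19.7,-1],[33.6,-11,-7.2,19.7,-1],[33.6,-11,-7.2,19.7,-1],[33.6,-11,-7.2,19.7,-1],[33.6,-11,-7.2,19.7,-1],[33.6,-11,-7.2,19.7,-1],[33.6,-11,-7.2,19.7,-1],[33.6,-11,-7.2,19.7,-1],[33.6,-11,-7.2,19.7,-1],[33.6,-11,-7.2,19.7,-1]]]' 30;python3 go.py mat 0 120 10.5
```

```text
t: 42.65
ee_pos: [485.9, -30.6, 115.8]
eef_rot: [-1.571, 0.0, -1.706]
force: [-0.6, -0.4, -1.8]
finger_gap: 59.9
t 42.6 ee [485.9 -30.6 115.8] yaw -97.7 gap 59.9 F [-0.6 -0.4 -1.8]
target [486.7 -31.8  10.5] row: [0.11, 10.53, 0.09, 0.1]
```

```bash
python3 -m inch '[[[0,4,0,0,-1],[0,7.5,0,0,-1],[0,9.5,0,0,-1],[0,10.3,0,0,-1],[0,10.5,0,0,-1],[0,10.5,0,0,-1],[0,10.5,0,0,-1]]]' 30;python3 go.py mat 0 120 9
python3 - <<'E'
from h import *
S=optics.grab_frame("scene")
crop(S,215,150,150,120,5,"s13")
E
```

```text
t: 43.35
ee_pos: [487.2, -31.9, 12.1]
eef_rot: [-1.568, -0.0, -1.708]
force: [-0.1, 0.6, -2.0]
finger_gap: 59.6
t 43.4 ee [487.2 -31.9  12.1] yaw -97.8 gap 59.6 F [-0.1  0.6 -2. ]
target [486.7 -31.8   9. ] row: [-0.01, 0.31, -0.06, 0.0]
```

View pics/s13.png

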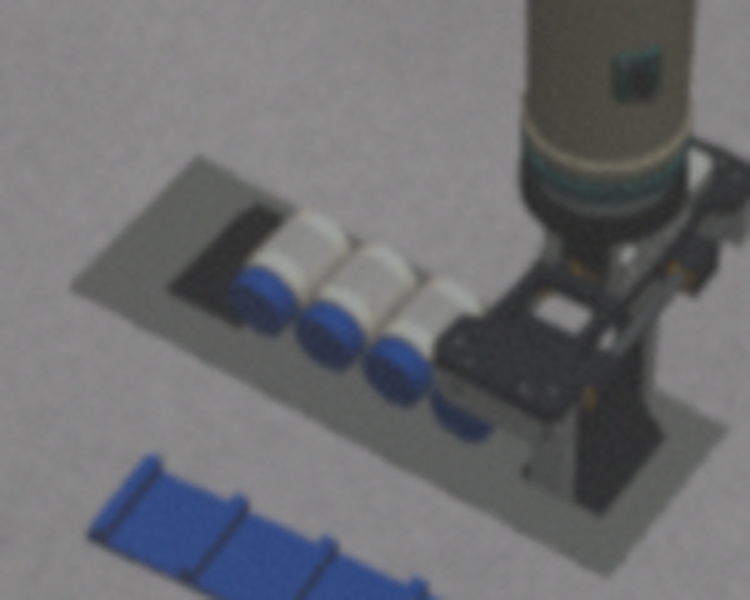

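```bash
python3 -m inch '[[[0,0.1,0,0,-1],[0,0.15,0,0,-1],[0,0.15,0,0,-1]]]' 30;python3 -m inch '[[[0,0.05,0,0,-1],[0,0.1,0,0,-1],[0,0.1,0,0,-1]]]' 30; python3 go.py mat 0 95 9
```

```text
t: 43.7
ee_pos: [486.1, -32.0, 9.7]
eef_rot: [-1.57, -0.0, -1.708]
force: [1.1, 0.1, -1.9]
finger_gap: 60.1
t: 44.0
ee_pos: [486.1, -31.9, 8.9]
eef_rot: [-1.57, -0.0, -1.708]
force: [-0.7, 0.4, 3.7]
finger_gap: 59.7
t 44.0 ee [486.1 -31.9   8.9] yaw -97.9 gap 59.7 F [-0.7  0.4  3.7]
target [483.2 -56.6   9. ] row: [2.48, -0.01, 0.05, 0.0]
```

```bash
python3 -m inch '[[[0.4,-0.05,0,0,-1],[0.8,-0.05,0,0,-1],[1.2,-0.05,0,0,-1],[1.6,-0.05,0,0,-1],[2,-0.05,0,0,-1],[2.3,-0.05,0,0,-1],[2.3,-0.05,0,0,-1],[2.3,-0.05,0,0,-1]]]' 30;python3 -m inch '[[[0.1,0,0,0,-1],[0.2,0,0,0,-1],[0.2,0,0,0,-1]]]' 30; python3 -m inch '[[[0.1,0,0,0,-1],[0.2,0,0,0,-1],[0.2,0,0,0,-1]]]' 30; python3 go.py mat 0 92 9
```

```text
t: 44.8
ee_pos: [482.9, -55.4, 9.0]
eef_rot: [-1.571, -0.001, -1.708]
force: [-1.2, -1.4, -0.0]
finger_gap: 59.9
t: 45.1
ee_pos: [482.7, -56.5, 9.0]
eef_rot: [-1.571, 0.0, -1.708]
force: [0.6, 1.3, 0.7]
finger_gap: 59.3
t: 45.4
ee_pos: [482.3, -58.6, 9.0]
eef_rot: [-1.571, -0.0, -1.708]
force: [-0.4, 1.1, 0.0]
finger_gap: 59.5
t 45.4 ee [482.3 -58.6   9. ] yaw -97.9 gap 59.5 F [-0.4  1.1  0. ]
target [482.8 -59.5   9. ] row: [0.08, -0.00, 0.06, 0.0]
```

```bash
python3 -m inch '[[[0.1,0,0,0,-1],[0.2,0,0,0,-1],[0.2,0,0,0,-1]]]' 30; python3 -m inch '[[[0.1,0,0,0,-1],[0.15,0,0,0,-1],[0.15,0,0,0,-1]]]' 30; python3 -m inch '[[[0.1,0,0,0,-1],[0.1,0,0,0,-1],[0.1,0,0,0,-1]]]' 30;python3 go.py mat 0 92 9
python3 - <<'E'
from h import *
S=optics.grab_frame("scene")
crop(S,215,150,150,120,5,"s14")
E
```

```text
t: 45.7
ee_pos: [482.0, -60.7, 9.0]
eef_rot: [-1.571, -0.0, -1.708]
force: [0.7, 2.2, 1.3]
finger_gap: 60.0
t: 46.0
ee_pos: [481.8, -62.0, 9.0]
eef_rot: [-1.571, 0.0, -1.708]
force: [1.0, 1.9, 2.0]
finger_gap: 59.8
t: 46.3
ee_pos: [481.7, -62.9, 9.0]
eef_rot: [-1.571, 0.0, -1.708]
force: [0.6, 3.8, 1.9]
finger_gap: 59.5
t 46.3 ee [481.7 -62.9   9. ] yaw -97.9 gap 59.5 F [0.6 3.8 1.9]
target [482.8 -59.5   9. ] row: [-0.35, -0.00, 0.06, -0.0]
```

View pics/s14.png

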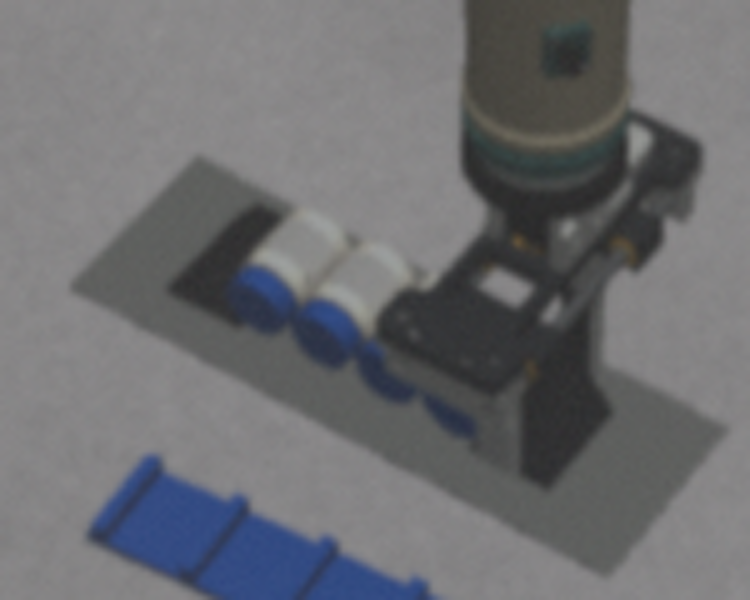

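The row is compressed: chock-to-chock is about 187 mm against 188 mm nominal, and the force is rising. Releasing.

```bash
python3 -m inch '[[[0,0,0,0,0.5],[0,0,0,0,0.5],[0,0,0,0,0.6],[0,0,0,0,0.6],[0,-3,0,0,0.6],[0,-8,0,0,0.6],[0,-14,0,0,0],[0,-22,0,0,-1],[0,-26,0,0,-1],[0,-26,0,0,-1],[0,-26,0,0,-1]]]'; python3 go.py fix 0 145 265
python3 - <<'E'
from h import *
S=optics.grab_frame("scene")
crop(S,215,150,150,120,5,"s15")
E
```

```text
t: 47.45
ee_pos: [484.3, -64.0, 273.9]
eef_rot: [-1.561, -0.002, -1.708]
force: [-2.1, 0.3, 0.7]
finger_gap: 38.3
t 47.5 ee [484.3 -64.  273.9] yaw -97.9 gap 38.3 F [-2.1  0.3  0.7]
target [645.2 272.4 265. ] row: [-35.52, 0.89, 11.34, -1.0]
```

View pics/s15.png

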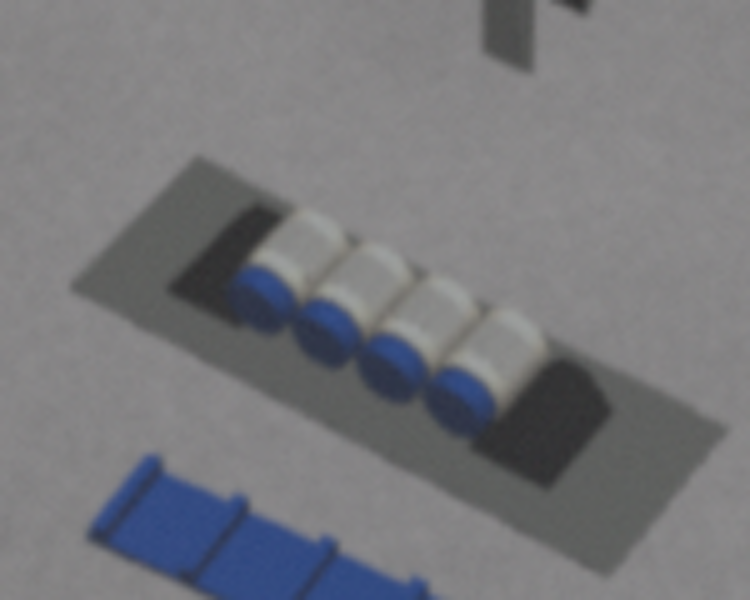

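```bash
python3 -m inch '[[[-35.5,-1,11.3,-1,-1],[-35.5,-1,11.3,-1,-1],[-35.5,-1,11.3,-1,-1],[-35.5,-1,11.3,-1,-1],[-35.5,-1,11.3,-1,-1],[-35.5,-1,11.3,-1,-1],[-35.5,-1,11.3,-1,-1],[-35.5,-1,11.3,-1,-1],[-35.5,-1,11.3,-1,-1],[-35.5,-1,11.3,-1,-1],[-35.5,-1,11.3,-1,-1],[-35.5,-1,11.3,-1,-1],[-35.5,-1,11.3,-1,-1]]]'; python3 go.py fix 0 142 112;python3 - <<'E'
from h import *
S=optics.grab_frame("scene")
crop(S,320,200,160,130,4.7,"s16")
E
```

```text
t: 48.8
ee_pos: [642.0, 271.9, 279.5]
eef_rot: [-1.57, -0.0, -1.692]
force: [-0.1, 0.1, -0.5]
finger_gap: 0.6
t 48.8 ee [642.  271.9 279.5] yaw -96.9 gap 0.6 F [-0.1  0.1 -0.5]
target [644.9 269.4 112. ] row: [0.21, 16.75, 0.32, -0.0]
```

View pics/s16.png

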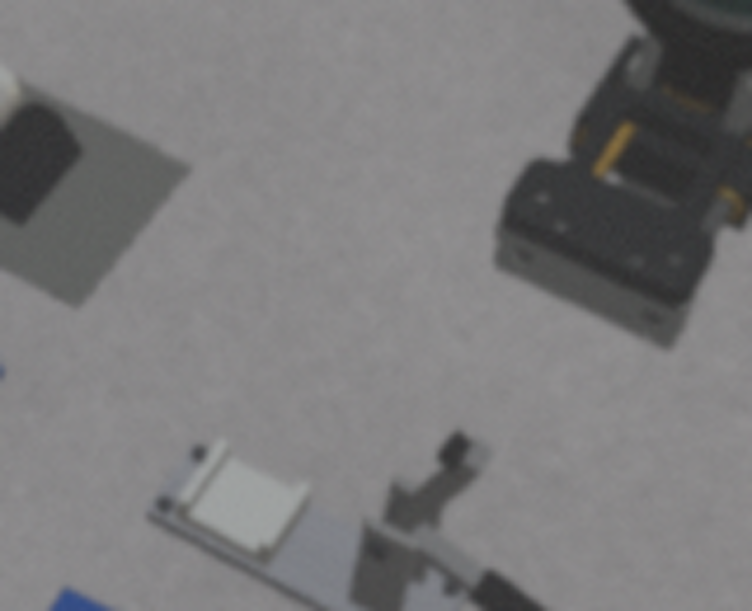

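```bash
python3 -m inch '[[[0,5,0.2,0,-1],[0,10,0.2,0,-1],[0,14,0.2,0,-1],[0,16.5,0.2,0,-1],[0,16.7,0.2,0,-1],[0,16.7,0.2,0,-1]]]'; python3 go.py fix 0 38 112
```

```text
t: 49.45
ee_pos: [644.4, 272.6, 112.4]
eef_rot: [-1.571, -0.0, -1.691]
force: [-0.0, 0.5, 0.4]
finger_gap: 0.4
t 49.5 ee [644.4 272.6 112.4] yaw -96.9 gap 0.4 F [-0.   0.5  0.4]
target [632.4 166.2 112. ] row: [10.71, 0.04, 0.08, 0.0]
```

```bash
python3 -m inch '[[[1,0,0,0,-1],[2,0,0,0,-1],[3,0,0,0,-1],[4,0,0,0,-1],[5,0,0,0,-1],[6,0,0,0,-1],[7,0,0,0,-1],[8,0,0,0,-1],[8.5,0,0,0,-1],[8.5,0,0,0,-1]]]'; python3 -m inch '[[[0.7,0,0,0,-1],[1.4,0,0,0,-1],[2,0,0,0,-1],[2.4,0,0,0,-1],[2.4,0,0,0,-1],[2.4,0,0,0,-1]]]'; python3 go.py fix 0 38 112
python3 - <<'E'
from h import *
S=optics.grab_frame("scene");T=optics.grab_frame("top")
crop(S,320,200,160,130,4.7,"s17");crop(T,195,180,130,100,5,"t17")
E
```

```text
t: 50.45
ee_pos: [633.3, 186.6, 111.3]
eef_rot: [-1.573, -0.002, -1.691]
force: [0.9, 0.3, -0.0]
finger_gap: 0.6
t: 51.05
ee_pos: [631.2, 164.5, 112.0]
eef_rot: [-1.571, -0.0, -1.691]
force: [0.2, -0.1, -0.7]
finger_gap: 1.0
t 51.0 ee [631.2 164.5 112. ] yaw -96.9 gap 1.0 F [ 0.2 -0.1 -0.7]
target [632.4 166.2 112. ] row: [-0.18, -0.00, 0.10, 0.0]
```

View pics/s17.png

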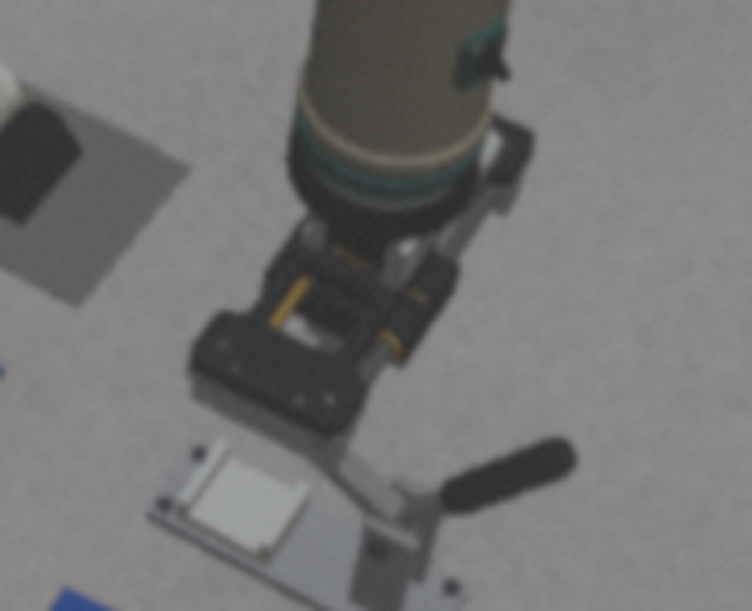

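View pics/t17.png

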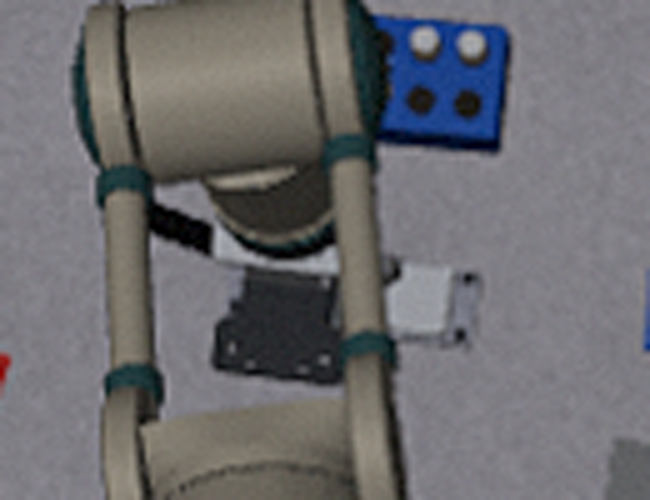

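The clamp is partway: the handle is up-slanted at (510,475). Pushing further.

```bash
python3 -m inch '[[[0.8,0,0,0,-1],[1.6,0,0,0,-1],[2.4,0,0,0,-1],[3,0,0,0,-1],[3,0,0,0,-1],[3,0,0,0,-1],[3,0,0,0,-1],[3,0,0,0,-1]]]'
python3 - <<'E'
from h import *
S=optics.grab_frame("scene")
crop(S,320,200,160,130,4.7,"s18")
E
```

```text
t: 51.95
ee_pos: [627.6, 135.2, 111.9]
eef_rot: [-1.571, 0.0, -1.69]
force: [0.2, 0.5, -0.0]
finger_gap: 0.4
```

View pics/s18.png

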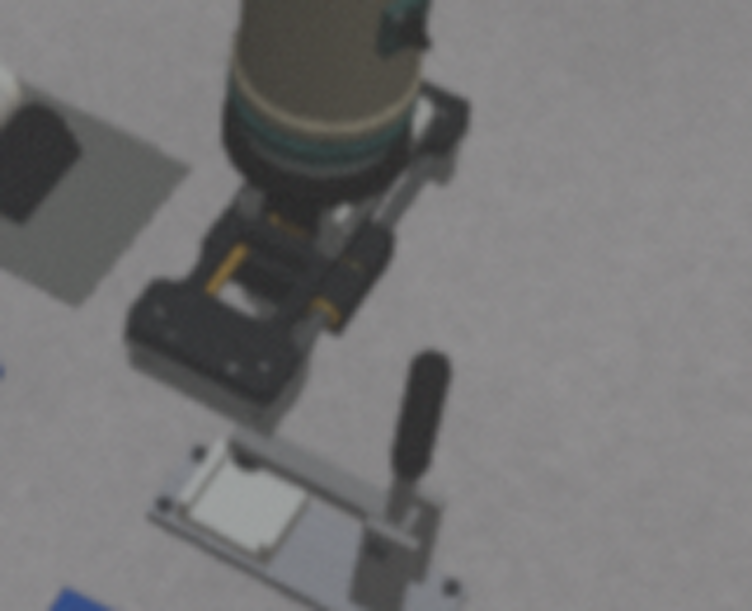

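The clamp is shut, with the handle upright at the same place as at the start. Retreating, then a final check.

```bash
python3 -m inch '[[[0,-5,0,0,-1],[0,-10,0,0,-1],[0,-15,0,0,-1],[0,-20,0,0,-1],[-3,-22,-10,0,-1],[-10,-22,-20,0,-1],[-15,-22,-30,0,-1],[-15,-22,-30,0,-1],[-15,-22,-30,0,-1],[-15,-22,-30,0,-1],[-15,-22,-30,0,-1],[-15,-22,-30,0,-1]]]'
python3 - <<'E'
from h import *
P=np.load("poses.npz");m=P["mat"]
S=optics.grab_frame("scene");T=optics.grab_frame("top")
th=np.linspace(0,6.3,40)
def D(f):
    d=[(proj(f,fr(m,m[2],rect(30,24,3,0,y))),(0,255,255)) for y in (-98,89)]
    for y in (-64.5,-24.5,15.5,55.5): d+=[(proj(f,fr(m,m[2],np.c_[0*th+x,y+r*np.cos(th),23+r*np.sin(th)])),(0,0,255)) for x,r in ((-29,20),(29,18))]
    return d
crop(T,300,230,140,100,5.6,"t19",D(T));crop(S,215,170,160,110,4.9,"s19",D(S))
crop(S,220,230,200,160,4,"s20");crop(T,0,100,640,380,1.2,"t20")
E
```

```text
t: 53.2
ee_pos: [343.7, 321.8, 332.9]
eef_rot: [-1.571, 0.002, -1.684]
force: [0.6, 0.0, -0.4]
finger_gap: 0.4
```

View pics/t19.png

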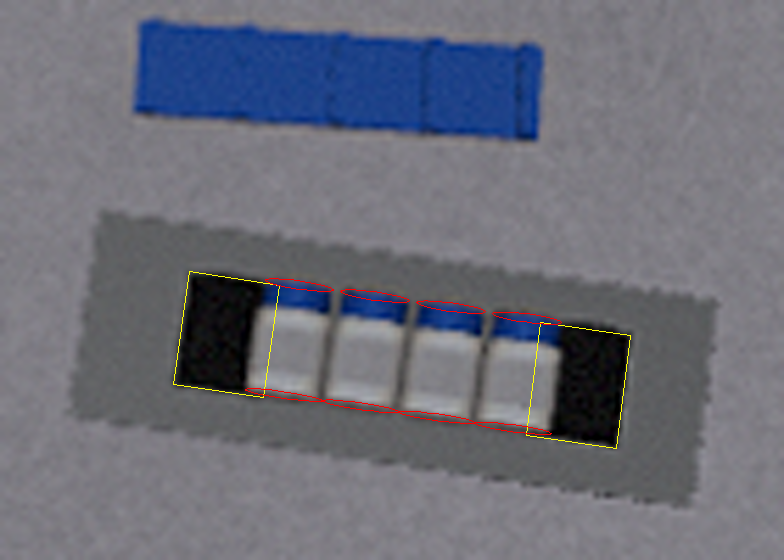

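View pics/s19.png

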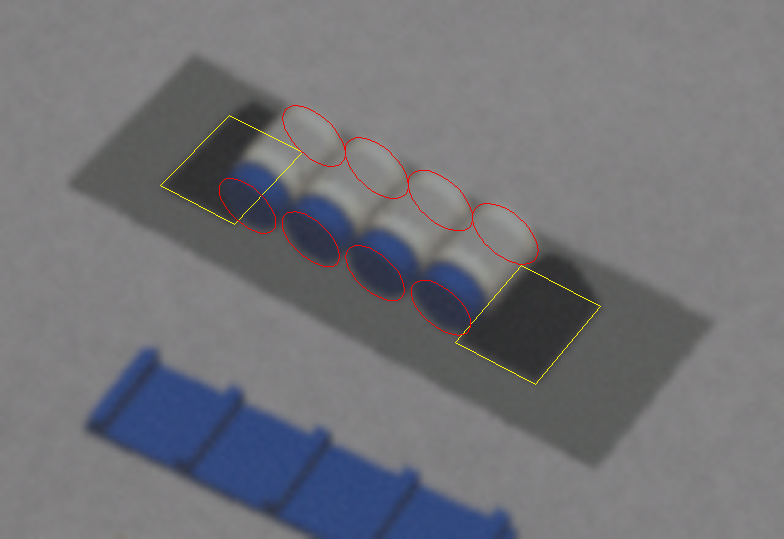

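View pics/s20.png

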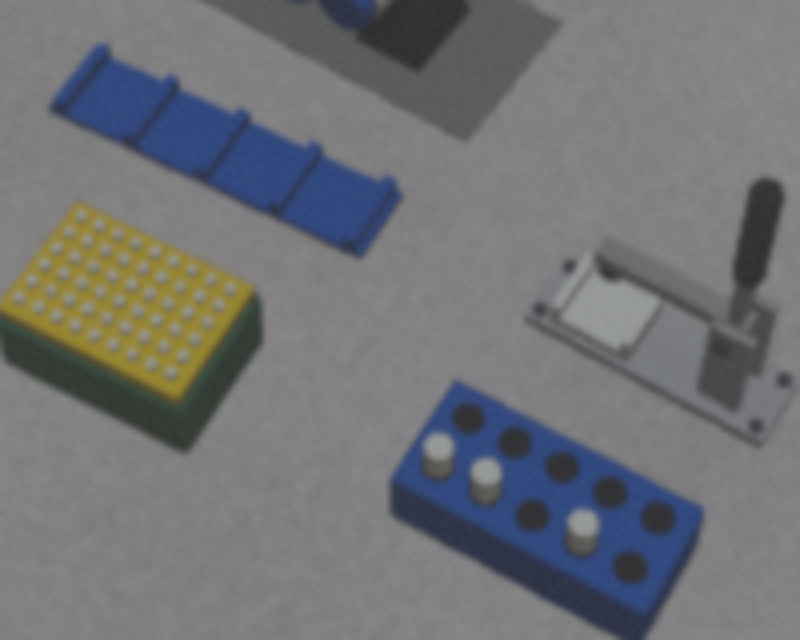

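View pics/t20.png

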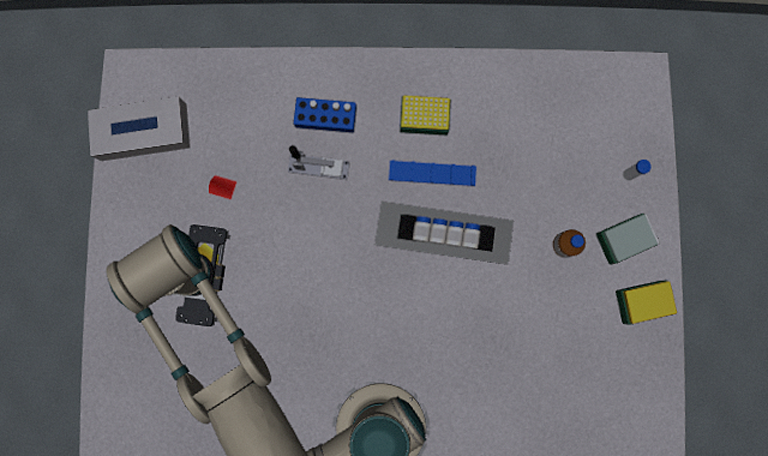

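```bash
python3 -c "
from bench import workorder
print(workorder.finish_job())"
```

```text
the job is handed in; nothing more can be done
None
```

I handed the job in at about 53 s of the 210 s allowed; it gave no verdict, so success is judged only from my last pictures.

**What I did:** I flipped the clamp open while its jar was still in the cradle. I set one black chock on the mat, then laid the clamped jar and the three rack jars beside it. The fourth trough was empty in this start, so there are four jars in all. I slid the second chock in level until the push force rose, then swung the clamp shut by its arm.

**Disturbance:** The second chock had been knocked about 27 mm aside before I reached for it. I measured it again and gripped it at the new place.

**Last checks:**
- **Row:** In both cameras, the drawn outlines of four jars at 40 mm spacing and a chock at each end match the row. All of it lies on the mat, with the chocks at about y = -98 and +89 mm.
- **Clamp:** It looks fully shut, with the handle upright where it was at the start.
- **Bystanders:** The tip box, tube rack and reagent bottle look undisturbed.
- **Robot:** It stands clear of everything.

No final check failed. Three small mismatches along the way did no harm:
- The rack and fixture fits were a few mm and a few hundredths of a radian off.
- The first push to shut the clamp stopped partway, so I pushed 3 cm further.
- The chock spacing measured 187 mm against 188 mm nominal, within the camera error.

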